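# Load, lock and set the bench vibratory finisher for today's brackets

### The job

Get the bench vibratory finisher ready for today's batch: loosen the clamp handle (anticlockwise to its stop), pull the tray fully out from under the clear guard, and put into it every loose bracket of the same kind as the sample standing in the brass-framed nest; the loose brackets of the other kind go into the small blue bin on the cardboard, and nothing else on the bench is disturbed. With the tray loaded, push it fully home, then turn the clamp handle clockwise to its stop to lock it. The dial must be left at 8 if the batch is angle brackets (L-shaped) or at 2 if it is U-brackets, counting the marks clockwise from 0, the thick mark on the robot's side.

Things in the scene. Friction and masses are not known exactly. Their poses are not given: they have to be found in the camera images.
- angle1: loose angle bracket of plain steel, L-shaped: flat base 50 x 30 x 5 mm with one upright leg 5 mm thick, 30 mm wide and 42 mm tall (from the underside) at the -x end of the base. Origin: centre of the base's underside; x along the 50 mm, y across the 30 mm, z up the leg. May be absent; starts on the cardboard sheet (3 mm thick) to the robot's right
- angle2: loose angle bracket of plain steel, L-shaped: flat base 50 x 30 x 5 mm with one upright leg 5 mm thick, 30 mm wide and 42 mm tall (from the underside) at the -x end of the base. Origin: centre of the base's underside; x along the 50 mm, y across the 30 mm, z up the leg. May be absent; starts on the cardboard sheet (3 mm thick) to the robot's right
- angle3: loose angle bracket of plain steel, L-shaped: flat base 50 x 30 x 5 mm with one upright leg 5 mm thick, 30 mm wide and 42 mm tall (from the underside) at the -x end of the base. Origin: centre of the base's underside; x along the 50 mm, y across the 30 mm, z up the leg. May be absent; starts on the cardboard sheet (3 mm thick) to the robot's right
- ubracket1: loose U-bracket of plain steel: flat base 44 x 30 x 5 mm with two upright legs 5 mm thick, 30 mm wide, 28 mm tall (from the underside), one at each end of x. Origin: centre of the base's underside; x along the 44 mm, y across the 30 mm, z up the legs. May be absent; starts on the cardboard sheet (3 mm thick) to the robot's right
- ubracket2: loose U-bracket of plain steel: flat base 44 x 30 x 5 mm with two upright legs 5 mm thick, 30 mm wide, 28 mm tall (from the underside), one at each end of x. Origin: centre of the base's underside; x along the 44 mm, y across the 30 mm, z up the legs. May be absent; starts on the cardboard sheet (3 mm thick) to the robot's right
- ubracket3: loose U-bracket of plain steel: flat base 44 x 30 x 5 mm with two upright legs 5 mm thick, 30 mm wide, 28 mm tall (from the underside), one at each end of x. Origin: centre of the base's underside; x along the 44 mm, y across the 30 mm, z up the legs. May be absent; starts on the cardboard sheet (3 mm thick) to the robot's right
- sample_angle: sample angle bracket of plain steel, L-shaped: flat base 50 x 30 x 5 mm with one upright leg 5 mm thick, 30 mm wide and 42 mm tall (from the underside) at the -x end of the base. Origin: centre of the base's underside; x along the 50 mm, y across the 30 mm, z up the leg. Stands on the sample board, in the nest or on the parking place; stays there
- sample_u: sample U-bracket of plain steel: flat base 44 x 30 x 5 mm with two upright legs 5 mm thick, 30 mm wide, 28 mm tall (from the underside), one at each end of x. Origin: centre of the base's underside; x along the 44 mm, y across the 30 mm, z up the legs. Stands on the sample board, in the nest or on the parking place; stays there
- nest (a point): centre of the nest: the half of the wooden sample board (90 x 200 mm, at the far edge beyond the machine and the cardboard) that is framed by a square brass border 81 mm wide. The sample within the border tells today's batch. The other sample stands on the bare half, 100 mm away
- tray_in (a point): centre of the inner floor of the open aluminium tray on the grey machine. Inside 200 mm (x) by 120 mm (y), walls 5 mm thick rising 32 mm above this floor. The axes are those of the machine: +y is the direction in which the tray slides home, towards the control housing; z up. Floor about 34 mm above the table
- post_top (a point): top of the tray's black upright push post, 18 mm diameter, 44 mm tall above its tongue, its axis 50 mm outside the tray's -y wall; moves with the tray. Can be pinched across x from above
- carriage (a joint): tray slide (m): 0 fully pulled out, 0.13 fully home against its stop by the control housing, where it lies under a clear plastic guard (roof 100 to 104 mm above the table; it covers the tray but for 25 mm at its -y side, and not the post; pulled out, the tray lies 20 mm clear of it); starts home; moves along the tray's +y; stiff, about 3 N
- clamp_grip (a point): on the axis of the clamp handle, at gripping height: a plain steel T-bar 62 mm long, 12 mm thick, 28 mm high (this point 16 mm above the bar's underside, 12 mm below its top), on the housing's top on the robot's side; vertical axis. Its x axis lies along the bar and turns with it
- clamp (a joint): clamp handle angle (rad): 0 loose, grows clockwise seen from above, 1.4 tight at its stop; starts tight. Bar along the machine's x at 0
- dial_grip (a point): on the axis of the black dial, at gripping height: disc 52 mm diameter with a bar grip 49 mm long, 14 mm thick, 32 mm high (this point 7 mm below its top), on the housing's top on the far side, in a white round scale; vertical axis. Its x axis lies along the bar; the white index line on top points to its -x
- dial (a joint): dial angle (rad), clockwise seen from above: scale of 11 black marks 0 to 10, 0.3 rad apart, mark n at 0.3*n; 0, 5 and 10 are longer and thicker. At 0 the index points to the machine's -x (the robot's side), at 5 to the machine's +y. Stops at 0 and 3.0
- spare_bin_in (a point): centre of the inner floor of the fixed small open blue bin on the cardboard, inside 192 mm (x) by 112 mm (y), walls 4 mm thick rising 46 mm above this floor (floor about 7 mm above the table); axes those of the bin, z up
- grease_box: bystander: tiny open blue plastic grease box 60 x 45 x 40 mm on the cardboard, not the bin; origin under its centre
- oil_can: bystander: steel can 56 mm diameter, 110 mm tall, standing beyond the machine; origin under its centre

How it is judged (in metres and radians):
On the way, in this order (a step that is already met when the one before it is completed fails the run):
1. the clamp handle is loosened, with the tray still home (value of joint carriage above 0.125 m and value of joint clamp below 0.15 rad), for 0.1 s.
2. the tray is pulled fully out (value of joint carriage below 0.015 m and value of joint clamp below 0.15 rad), for 0.1 s.
3. every bracket of the sample's kind lies in the pulled-out tray (((horizontal distance between sample_angle and nest below 0.04 m and (x of angle1 in the frame of tray_in between -0.102 and 0.102 m and y of angle1 in the frame of tray_in between -0.062 and 0.062 m and z of angle1 in the frame of tray_in between -0.01 and 0.05 m) and (x of angle2 in the frame of tray_in between -0.102 and 0.102 m and y of angle2 in the frame of tray_in between -0.062 and 0.062 m and z of angle2 in the frame of tray_in between -0.01 and 0.05 m) and (x of angle3 in the frame of tray_in between -0.102 and 0.102 m and y of angle3 in the frame of tray_in between -0.062 and 0.062 m and z of angle3 in the frame of tray_in between -0.01 and 0.05 m)) or (horizontal distance between sample_u and nest below 0.04 m and (x of ubracket1 in the frame of tray_in between -0.102 and 0.102 m and y of ubracket1 in the frame of tray_in between -0.062 and 0.062 m and z of ubracket1 in the frame of tray_in between -0.01 and 0.05 m) and (x of ubracket2 in the frame of tray_in between -0.102 and 0.102 m and y of ubracket2 in the frame of tray_in between -0.062 and 0.062 m and z of ubracket2 in the frame of tray_in between -0.01 and 0.05 m) and (x of ubracket3 in the frame of tray_in between -0.102 and 0.102 m and y of ubracket3 in the frame of tray_in between -0.062 and 0.062 m and z of ubracket3 in the frame of tray_in between -0.01 and 0.05 m))) and value of joint carriage below 0.03 m), for 0.2 s.
4. the tray is pushed fully home (value of joint carriage above 0.125 m), for 0.2 s.
5. the clamp handle is turned to its tight stop, with the tray home (value of joint carriage above 0.125 m and value of joint clamp above 1.25 rad), for 0.2 s.
At the end, for the whole second after the job is handed in: All brackets of the nest sample's kind rest inside the tray, the others inside the blue bin; tray within 5 mm of fully home; clamp within 0.15 rad of its tight stop; dial within 0.1 rad (a third of a division) of mark 8 (angle brackets) or 2 (U-brackets) (all of step 5 and ((horizontal distance between sample_angle and nest below 0.04 m and (x of angle1 in the frame of tray_in between -0.102 and 0.102 m and y of angle1 in the frame of tray_in between -0.062 and 0.062 m and z of angle1 in the frame of tray_in between -0.01 and 0.05 m) and (x of angle2 in the frame of tray_in between -0.102 and 0.102 m and y of angle2 in the frame of tray_in between -0.062 and 0.062 m and z of angle2 in the frame of tray_in between -0.01 and 0.05 m) and (x of angle3 in the frame of tray_in between -0.102 and 0.102 m and y of angle3 in the frame of tray_in between -0.062 and 0.062 m and z of angle3 in the frame of tray_in between -0.01 and 0.05 m) and (x of ubracket1 in the frame of spare_bin_in between -0.098 and 0.098 m and y of ubracket1 in the frame of spare_bin_in between -0.058 and 0.058 m and z of ubracket1 in the frame of spare_bin_in between -0.01 and 0.05 m) and (x of ubracket2 in the frame of spare_bin_in between -0.098 and 0.098 m and y of ubracket2 in the frame of spare_bin_in between -0.058 and 0.058 m and z of ubracket2 in the frame of spare_bin_in between -0.01 and 0.05 m) and (x of ubracket3 in the frame of spare_bin_in between -0.098 and 0.098 m and y of ubracket3 in the frame of spare_bin_in between -0.058 and 0.058 m and z of ubracket3 in the frame of spare_bin_in between -0.01 and 0.05 m) and value of joint dial between 2.3 and 2.5 rad and linear speed of each of angle1, angle2, angle3, ubracket1, ubracket2, ubracket3 below 0.03 m/s) or (horizontal distance between sample_u and nest below 0.04 m and (x of ubracket1 in the frame of tray_in between -0.102 and 0.102 m and y of ubracket1 in the frame of tray_in between -0.062 and 0.062 m and z of ubracket1 in the frame of tray_in between -0.01 and 0.05 m) and (x of ubracket2 in the frame of tray_in between -0.102 and 0.102 m and y of ubracket2 in the frame of tray_in between -0.062 and 0.062 m and z of ubracket2 in the frame of tray_in between -0.01 and 0.05 m) and (x of ubracket3 in the frame of tray_in between -0.102 and 0.102 m and y of ubracket3 in the frame of tray_in between -0.062 and 0.062 m and z of ubracket3 in the frame of tray_in between -0.01 and 0.05 m) and (x of angle1 in the frame of spare_bin_in between -0.098 and 0.098 m and y of angle1 in the frame of spare_bin_in between -0.058 and 0.058 m and z of angle1 in the frame of spare_bin_in between -0.01 and 0.05 m) and (x of angle2 in the frame of spare_bin_in between -0.098 and 0.098 m and y of angle2 in the frame of spare_bin_in between -0.058 and 0.058 m and z of angle2 in the frame of spare_bin_in between -0.01 and 0.05 m) and (x of angle3 in the frame of spare_bin_in between -0.098 and 0.098 m and y of angle3 in the frame of spare_bin_in between -0.058 and 0.058 m and z of angle3 in the frame of spare_bin_in between -0.01 and 0.05 m) and value of joint dial between 0.5 and 0.7 rad and linear speed of each of ubracket1, ubracket2, ubracket3, angle1, angle2, angle3 below 0.03 m/s))); the robot touches nothing.
It fails at once if the tray is moved off its home place while the clamp handle is tight (value of joint carriage below 0.11 m and value of joint clamp above 0.9 rad).
It fails at once if a sample is moved more than 30 mm (distance of any of sample_angle, sample_u from where it was at the start of the episode above 0.03 m).
It fails at once if a bystander (grease box, oil can) is moved more than 40 mm (distance of any of grease_box, oil_can from where it was at the start of the episode above 0.04 m).
Of angle1, angle2, angle3 only 2 to 3 are there at a start; the rules pass over those that are not, and their reading is None.
Of ubracket1, ubracket2, ubracket3 only 2 to 3 are there at a start; the rules pass over those that are not, and their reading is None.
At some moment in a run one of angle1, angle2, angle3, ubracket1, ubracket2, ubracket3 may be knocked a few centimetres aside while the robot is not near it.
Once in a run the grip may slacken for a moment while it holds something.
It also fails if it takes over 208 s, if anything falls off the work surface, if the arm or the gripper's body presses on something with over 40 N, if the wrist force passes 120 N, or if a joint passes its speed limit or range.

### The arm

A 6-joint arm with a two-finger parallel gripper is mounted at the origin on the work surface. World frame = base frame: x ahead of the robot, y to its left, z up, the work surface at z = 0. Lengths are in m, angles in degrees, forces in N, time in s.
With the tool pointing down it reaches from about 0.35 to 0.875 m from the base axis. Payload 4.2 kg.
Tool frame: the origin (TCP) lies on the mounting face of the last link; the fingertips stand 182 mm ahead of it and the grasp point (between the pads) lies 164 mm ahead of it (r.tcp_to_grasp is the distance from the TCP to the grasp point, in m); z points along the fingers, y is the line along which they close (so a half turn about z gives the same grasp; the last joint's range is limited). The gripper opens to 87 mm and grips with 3 to 60 N. Pads are 19 mm wide; open, the fingers measure 117 mm over their backs; the gripper's body (75 mm by 190 mm) begins 51 mm behind the grasp point.
Start: joints at [-56.23, 22.042, 0.453, 0, -68.411, -14.817], TCP at [0.203, -0.591, 0.405] pointing down, gripper open.
Joint ranges: [-179.83, 179.83], [-69.29, 118.12], [-61.27, 80.66], [-181.25, 117.63], [-171.15, -9.14], [-177.46, 177.46]. Speed limits (degrees/s): [159.86, 159.86, 180, 180, 180, 180].

### API

Orientations are given as a 3x3 rotation matrix whose columns are the frame's x, y, z axes.
In Python, from station import sense, eyes, r gives the robot as it stands.
- The arm moves only by the tool jog_arm, never from a script. Its argument "increments" is a list of rows, each a list of 4 numbers: the shift along the tool's x, y, z normalised to -1 to 1, where 1 is 0.02 m, then the turn about the tool's z normalised to -1 to 1, where 1 is 0.08 rad. A call has 1 to 10 rows; each row shifts and turns the commanded pose from where the row before left it, along the tool's axes as they then stand; what a row does not reach is not made up. A row lasts 1/10 s, in which the tool goes at most 50 mm and 8.59 degrees, less where a joint would pass 70% of its speed; a pose out of reach is approached as far as the arm can. A call with a number of a shift or a turn outside -1 to 1 is refused whole. A call with a gripper value outside its range is refused whole. "grip" is the finger opening in mm, from 0 to 87, set as the call begins (left out, the last holds). The fingers move at their own pace and stop on an object; the grip force is fixed at half the most. Time passes only in rows, so rows that do not move let the fingers close. It gives the time, the measured TCP pose, the force, the opening and the grip force at its end, in the units of the state.
- sense(): the state, without advancing time (a new reading comes with each control period).
- eyes.capture(name): name is "scene" or "top" or "wrist"; returns the picture (420x560x3 uint8, blue, green, red); there is no depth.
- eyes.get_calibration(name): a dict with "camera_matrix" (3x3 intrinsics, pixels), "R" (3x3) and "t" (3): a world point X has camera coordinates R X + t; the wrist camera has in their place "T_tool_cam" (4x4, takes a point from camera to tool coordinates, whose origin is the TCP and whose axes are the flange's). Camera axes: x right, y down, z forward; pixel columns grow to the right and rows downward; lengths in m; the calibration is good to about 2 mm. A picture is of the moment at which its call begins: read the wrist's pose just before it. get_calibration takes no time and is no camera call.
- r.finish_job(): hands the job in; it is judged then, once.
Trained networks look in the newest picture that a camera, given by its name, has taken for a name from the list of things; names that differ only in an ending like _2 or _b are one class to them, and where a whole thing is asked for, a point or a joint stands for the part that bears it (a point fixed in the world has none). Each returns a list of dicts, best first, with "conf" (0 to 1); they miss things now and then, are a little off and sometimes report something else, mostly with a low value. They report only what shows in the picture. A call takes as long as a camera call.
- eyes.spot_in(camera, name): "centre" ([x, y, z] in m, in world coordinates, good to about 4 mm: the middle of the surface that is visible of it).
- eyes.outline_of(camera, name): "mask" (420x560 bool, what is visible of it).
The state is a dict: "time_s": time; "joints": joint angles; "joint_velocities": joint speeds; "effort": joint torques, N m; "tcp_pos": TCP position; "ee_rot": TCP orientation; "wrist_force": force on the tool from outside, world axes, zero at the start; "moment": the same for the moment, N m; "gripper_width": opening from 0.0 (shut) to 1.0 (fully open); "gripper_force": force on a finger pad.
Only numpy, scipy, OpenCV 4.12 (cv2) and the standard library are available. Lean on these libraries where they do the work, as an engineer would, in place of code of your own. Each camera call takes 0.05 s, during which the arm holds its last target. There are 200 camera calls.

## Working session

There is one attempt and no reset: what is moved stays moved. The work goes in short steps, Python scripts to look and compute and a tool call to move; the robot and the scene stay as the last step left them, time stands still between calls to the robot, and variables do not carry over. Pictures are saved under pics/ and viewed, at most 14 in all, crops included, and the job is handed in when it is done.

Besides the shell and the picture viewer there is one more tool, called after ">>>" as a command line: name --pt "numbers of a row" for each row, then --argument value for the rest. jog_arm: Moves the arm, as the interface text tells. Its arguments: {"type":"object","properties":{"increments":{"type":"array"},"grip":{"type":"number"}},"required":["increments"]}

```bash
ls; mkdir -p pics; cat > h.py <<'E'
from station import sense, eyes, r
import numpy as np, cv2
def snap(c,n):
    im=eyes.capture(c); cv2.imwrite(f'pics/{n}.png',im); return im
def cal(c):
    k=eyes.get_calibration(c); return k
def ray(c,uv,z):
    k=cal(c); K=np.array(k['camera_matrix'])
    if 'R' in k: R=np.array(k['R']); t=np.array(k['t'])
    else:
        s=sense(); T=np.eye(4); T[:3,:3]=s['ee_rot']; T[:3,3]=s['tcp_pos']; M=np.linalg.inv(T@np.array(k['T_tool_cam'])); R=M[:3,:3]; t=M[:3,3]
    d=R.T@np.linalg.inv(K)@np.array([uv[0],uv[1],1.]); o=-R.T@t
    return o+d*(z-o[2])/d[2]
def proj(c,X):
    k=cal(c); K=np.array(k['camera_matrix']); p=K@(np.array(k['R'])@np.array(X)+np.array(k['t'])); return p[:2]/p[2]
E
python3 - <<'E'
from h import *
np.set_printoptions(precision=3,suppress=True)
s=sense(); print(s)
snap('top','top0'); snap('scene','scene0')
print(cal('wrist'), cal('top'))
for n in ['angle1','ubracket1','sample_angle','sample_u','tray_in','post_top','clamp_grip','dial_grip','spare_bin_in','grease_box','oil_can']:
    for d in eyes.spot_in('top',n): print(n,round(d['conf'],2),np.array(d['centre']))
print(sense()['time_s'])
E
```

```text
pics
{'time_s': 0.0, 'joints': array([-56.23 ,  22.09 ,   0.378,  -0.031, -68.412, -14.818]), 'joint_velocities': array([-0.023, -0.018,  0.042,  0.066, -0.029,  0.062]), 'effort': array([ -0.002, -39.067,  18.741,   4.22 ,   0.011,  -0.   ]), 'tcp_pos': array([ 0.203, -0.591,  0.404]), 'ee_rot': array([[-0.946, -0.325, -0.001],
       [-0.325,  0.946,  0.002],
       [ 0.   ,  0.002, -1.   ]]), 'wrist_force': array([ 0.149,  0.17 , -0.27 ]), 'moment': array([-0.003,  0.   ,  0.021]), 'gripper_force': 0.0, 'gripper_width': 1.004747367903447}
{'camera_matrix': array([[291.505,   0.   , 272.481],
       [  0.   , 291.505, 202.696],
       [  0.   ,   0.   ,   1.   ]]), 'T_tool_cam': array([[-0.001, -0.969, -0.248,  0.067],
       [ 1.   , -0.001,  0.001,  0.001],
       [-0.001, -0.248,  0.969,  0.02 ],
       [ 0.   ,  0.   ,  0.   ,  1.   ]])} {'camera_matrix': array([[386.098,   0.   , 276.678],
       [  0.   , 386.098, 213.792],
       [  0.   ,   0.   ,   1.   ]]), 'R': array([[-0.028, -0.999, -0.021],
       [-0.993,  0.03 , -0.11 ],
       [ 0.11 ,  0.018, -0.994]]), 't': array([-0.029,  0.639,  0.983])}
angle1 0.54 [ 0.431 -0.204  0.008]
angle1 0.46 [ 0.626 -0.31   0.008]
angle1 0.27 [ 0.781 -0.169  0.016]
ubracket1 0.79 [ 0.524 -0.299  0.003]
ubracket1 0.44 [0.482 0.116 0.041]
sample_angle 0.47 [ 0.776 -0.174  0.014]
sample_angle 0.2 [0.429 0.32  0.122]
sample_u 0.6 [ 0.793 -0.067  0.015]
tray_in 0.72 [0.481 0.122 0.04 ]
post_top 0.61 [0.482 0.118 0.043]
clamp_grip 0.75 [0.429 0.316 0.122]
dial_grip 0.69 [0.543 0.306 0.086]
dial_grip 0.34 [ 0.428 -0.208  0.01 ]
spare_bin_in 0.94 [ 0.489 -0.445  0.006]
spare_bin_in 0.35 [ 0.775 -0.171  0.016]
grease_box 0.88 [ 0.663 -0.45   0.018]
grease_box 0.32 [0.547 0.308 0.09 ]
oil_can 0.72 [0.765 0.199 0.105]
oil_can 0.64 [ 0.486 -0.444  0.007]
0.65
```

View pics/top0.png

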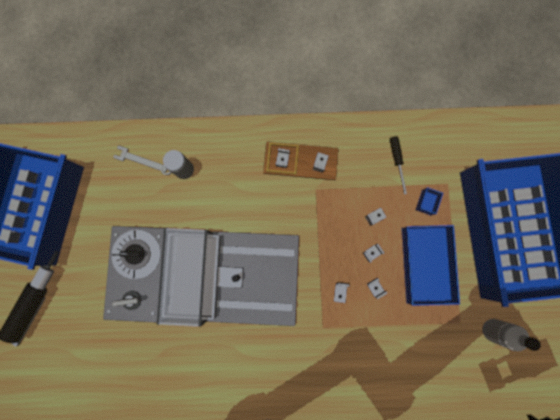

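View pics/scene0.png

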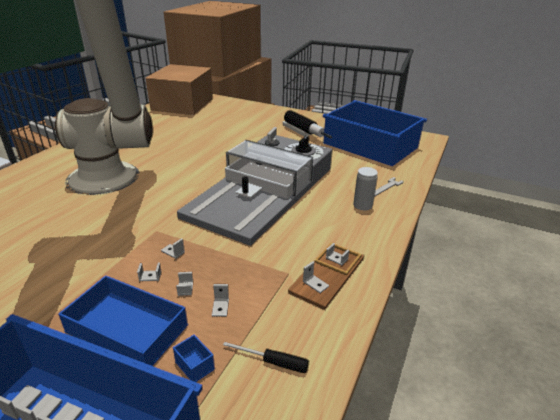

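Top picture: four loose brackets at px (376,216), (373,253), (377,288) and (341,293). The nest is at (283,158) and looks like a U, with the angle at (321,161). Clamp is at (130,301), dial at (133,254), post at (236,278). I'll enlarge these.

```bash
python3 - <<'E'
from h import *
t=cv2.imread('pics/top0.png'); s=cv2.imread('pics/scene0.png')
f=lambda im,x,y,w,h:cv2.resize(im[y:y+h,x:x+w],(400,300),interpolation=cv2.INTER_CUBIC)
o=np.vstack([np.hstack([f(t,320,195,120,114),f(t,255,130,100,75)]),np.hstack([f(t,100,225,140,105),f(s,120,230,240,100)])])
cv2.imwrite('pics/c1.png',o)
E
```

```text
(no output)
```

View pics/c1.png

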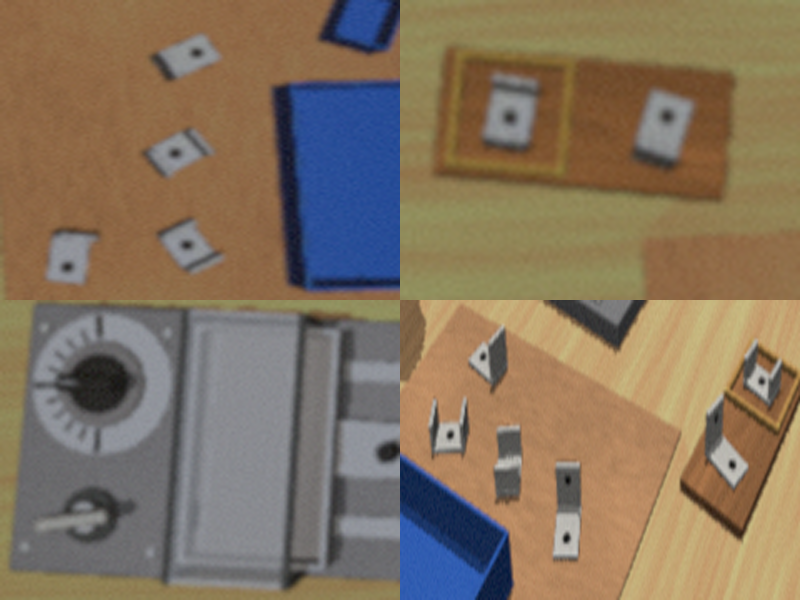

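The nest holds a U-bracket, so today's batch is U-brackets and the dial must end at 2. The U's are at top px (373,253) and (377,288); the angles are at (376,216) and (341,293). The dial index now points near 5. I'll go over the machine for a wrist view.

>>> jog_arm --pt "-0.94 0.45 0 0" --pt "-0.94 0.45 0 0" --pt "-0.94 0.45 0 0" --pt "-0.94 0.45 0 0" --pt "-0.94 0.45 0 0" --pt "-0.94 0.45 0 0" --pt "-0.94 0.45 0 0" --pt "-0.94 0.45 0 0" --pt "-0.94 0.45 0 0" --pt "-0.94 0.45 0 0"

```text
time_s: 1.65
tcp_pos: [0.3521, -0.4442, 0.4049]
ee_rot: [[-0.946, -0.325, 0.0], [-0.325, 0.946, -0.0], [-0.0, -0.0, -1.0]]
wrist_force: [0.4, -0.0, -0.4]
gripper_width: 0.998
gripper_force: 0.0
```

>>> jog_arm --pt "-0.94 0.45 0 0" --pt "-0.94 0.45 0 0" --pt "-0.94 0.45 0 0" --pt "-0.94 0.45 0 0" --pt "-0.94 0.45 0 0" --pt "-0.94 0.45 0 0" --pt "-0.94 0.45 0 0" --pt "-0.94 0.45 0 0" --pt "-0.94 0.45 0 0" --pt "-0.94 0.45 0 0"

```text
time_s: 2.65
tcp_pos: [0.5007, -0.2981, 0.4049]
ee_rot: [[-0.946, -0.325, 0.0], [-0.325, 0.946, -0.0], [-0.0, -0.0, -1.0]]
wrist_force: [0.2, -0.4, 0.6]
gripper_width: 0.996
gripper_force: 0.0
```

>>> jog_arm --pt "0 0 0 -1" --pt "0 0 0 -1" --pt "0 0 0 -1" --pt "0 0 0 -1" --pt "0 0 0 -1" --pt "0 0 0 -1" --pt "0 0 0 -1" --pt "0 0 0 -1" --pt "0 0 0 -1"

```text
time_s: 3.55
tcp_pos: [0.5002, -0.2987, 0.4048]
ee_rot: [[-0.494, -0.869, 0.0], [-0.869, 0.494, -0.0], [-0.0, -0.0, -1.0]]
wrist_force: [0.6, 0.1, 0.1]
gripper_width: 1.003
gripper_force: 0.0
```

>>> jog_arm --pt "0 0 0 -1" --pt "0 0 0 -1" --pt "0 0 0 -1" --pt "0 0 0 -1" --pt "0 0 0 -1" --pt "0 0 0 -1" --pt "0 0 0 -1" --pt "0 0 0 -1" --pt "0 0 0 -0.7"

```text
time_s: 4.45
tcp_pos: [0.5001, -0.2987, 0.4049]
ee_rot: [[0.178, -0.984, 0.0], [-0.984, -0.178, -0.0], [0.0, -0.0, -1.0]]
wrist_force: [0.2, -0.7, 0.4]
gripper_width: 0.999
gripper_force: 0.0
```

>>> jog_arm --pt "-1 -0.12 0 0" --pt "-1 -0.12 0 0" --pt "-1 -0.12 0 0" --pt "-1 -0.12 0 0" --pt "-1 -0.12 0 0" --pt "-1 -0.12 0 0" --pt "-1 -0.12 0 0" --pt "-1 -0.12 0 0" --pt "-1 -0.12 0 0" --pt "-1 -0.12 0 0"

```text
time_s: 5.45
tcp_pos: [0.4886, -0.0968, 0.405]
ee_rot: [[0.175, -0.985, 0.0], [-0.985, -0.175, 0.0], [0.0, -0.0, -1.0]]
wrist_force: [0.5, 0.6, -0.4]
gripper_width: 0.995
gripper_force: 0.0
```

>>> jog_arm --pt "-1 -0.12 0 0" --pt "-1 -0.12 0 0" --pt "-1 -0.12 0 0" --pt "-1 -0.12 0 0" --pt "-1 -0.12 0 0" --pt "-1 -0.12 0 0" --pt "-1 -0.12 0 0" --pt "-1 -0.12 0 0" --pt "-1 -0.12 0 0" --pt "-1 -0.12 0 0"

```text
time_s: 6.45
tcp_pos: [0.4772, 0.1043, 0.405]
ee_rot: [[0.175, -0.985, 0.0], [-0.985, -0.175, 0.0], [-0.0, -0.001, -1.0]]
wrist_force: [-0.1, 0.8, -0.5]
gripper_width: 1.0
gripper_force: 0.0
```

>>> jog_arm --pt "-1 -0.12 0 0" --pt "-1 -0.12 0 0" --pt "-1 -0.12 0 0" --pt "-1 -0.12 0 0" --pt "-1 -0.12 0 0" --pt "-1 -0.12 0 0" --pt "0 0 0 0"

```text
time_s: 7.15
tcp_pos: [0.4706, 0.2259, 0.4048]
ee_rot: [[0.177, -0.984, 0.001], [-0.984, -0.177, 0.0], [-0.0, -0.001, -1.0]]
wrist_force: [-0.3, 1.0, -0.1]
gripper_width: 1.001
gripper_force: 0.0
```

```bash
cat >> h.py <<'E'
np.set_printoptions(precision=3,suppress=True)
def st():
    s=sense(); y=s['ee_rot'][:,1]; print('t',round(s['time_s'],2),'grasp',s['tcp_pos']+0.164*s['ee_rot'][:,2],'psi',round(np.degrees(np.arctan2(y[1],y[0])),2),'F',s['wrist_force'],'w',round(s['gripper_width']*87,1),round(s['gripper_force'],1),'j6',s['joints'][5].round(1)); return s
def axis_of(mask,c,z):
    "world centre, long-axis angle (deg), extents of a mask lifted to height z"
    v,u=np.nonzero(mask); P=np.array([ray(c,(a,b),z)[:2] for a,b in zip(u,v)]).astype(np.float32)
    return cv2.minAreaRect(P)
def go(p,psi=None):
    "rows to bring grasp point to p then/first turn to psi"
    s=st(); g=s['tcp_pos']+0.164*s['ee_rot'][:,2]; R=s['ee_rot']
    y=R[:,1]; cur=np.degrees(np.arctan2(y[1],y[0]))
    if psi is not None:
        d=-np.radians((psi-cur+180)%360-180); print('turn units %.2f'%(d/0.08)); cur=psi
    a=np.radians(cur); D=np.array(p)-g
    T=np.array([-np.sin(a)*D[0]+np.cos(a)*D[1],np.cos(a)*D[0]+np.sin(a)*D[1],-D[2]])/0.02
    print('shift units (after turn)',T.round(2))
E
python3 - <<'E'
from h import *
st(); snap('wrist','w1')
for n in ['clamp_grip','dial_grip','post_top','tray_in']:
    for d in eyes.spot_in('wrist',n): print(n,round(d['conf'],2),np.array(d['centre']))
for n,z in [('clamp_grip',.12),('dial_grip',.11)]:
    for d in eyes.outline_of('wrist',n)[:2]: print(n,d['conf'],d['mask'].sum(),axis_of(d['mask'],'wrist',z))
E
```

```text
t 7.15 grasp [0.471 0.226 0.241] psi -169.78 F [-0.336  1.034 -0.084] w 87.1 0.0 j6 -33.3
clamp_grip 0.65 [0.43  0.319 0.116]
dial_grip 0.56 [0.536 0.299 0.094]
post_top 0.71 [0.478 0.113 0.042]
tray_in 0.66 [0.479 0.111 0.04 ]
clamp_grip 0.83 447 ((0.43227437138557434, 0.31102198362350464), (0.022254206240177155, 0.028423558920621872), 9.983454704284668)Traceback (most recent call last):
  File "<stdin>", line 6, in <module>
  File "h.py", line 21, in axis_of
    v,u=np.nonzero(mask); P=np.array([ray(c,(a,b),z)[:2] for a,b in zip(u,v)]).astype(np.float32)
                                      ~~~^^^^^^^^^^^
  File "h.py", line 11, in ray
    s=sense(); T=np.eye(4); T[:3,:3]=s['ee_rot']; T[:3,3]=s['tcp_pos']; M=np.linalg.inv(T@np.array(k['T_tool_cam'])); R=M[:3,:3]; t=M[:3,3]
ValueError: time passes only in moves, steps and waits
```

View pics/w1.png

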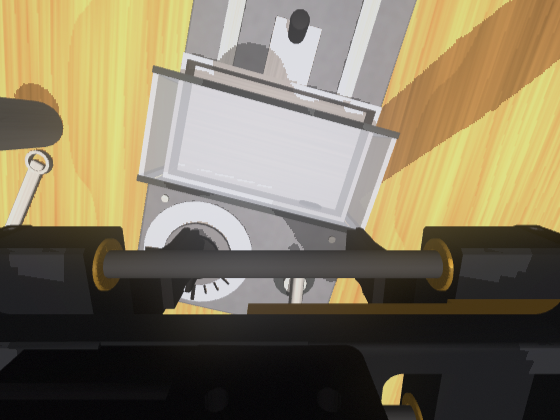

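The wrist picture shows the post at (298,22), the guard and tray in the middle, and the dial (195,245) and clamp (295,290) partly hidden by the gripper. I'll shift to +y to see them.

>>> jog_arm --pt "-1 -0.18 0 0" --pt "-1 -0.18 0 0" --pt "-1 -0.18 0 0" --pt "-1 -0.18 0 0" --pt "-1 -0.18 0 0" --pt "-1 -0.18 0 0" --pt "-1 -0.18 0 0" --pt "0 0 0 0"

```text
time_s: 8.25
tcp_pos: [0.4707, 0.3695, 0.4041]
ee_rot: [[0.178, -0.984, -0.0], [-0.984, -0.178, -0.0], [0.0, 0.0, -1.0]]
wrist_force: [0.5, -0.9, -0.2]
gripper_width: 0.999
gripper_force: 0.0
```

```bash
python3 - <<'E'
s=open('h.py').read()
i=s.index('def ray'); j=s.index('def proj')
s=s[:i]+'''def cam(c):
    k=cal(c); K=np.array(k['camera_matrix'])
    if 'R' in k: return K,np.array(k['R']),np.array(k['t'])
    s=sense(); T=np.eye(4); T[:3,:3]=s['ee_rot']; T[:3,3]=s['tcp_pos']; M=np.linalg.inv(T@np.array(k['T_tool_cam'])); return K,M[:3,:3],M[:3,3]
def ray(c,uv,z):
    "pixels (n,2) -> world points (n,3) at height z"
    K,R,t=c if isinstance(c,tuple) else cam(c)
    uv=np.atleast_2d(np.asarray(uv,float)); d=np.c_[uv,np.ones(len(uv))]@np.linalg.inv(K).T@R; o=-R.T@t
    return o+d*((z-o[2])/d[:,2])[:,None]
'''+s[j:]
i=s.index('    v,u=np.nonzero'); j=s.index('def go')
s=s[:i]+'''    v,u=np.nonzero(mask); return cv2.minAreaRect(ray(c,np.c_[u,v],z)[:,:2].astype(np.float32))
'''+s[j:]
open('h.py','w').write(s)
E
python3 - <<'E'
from h import *
st(); snap('wrist','w2')
for n in ['clamp_grip','dial_grip','post_top']:
    for d in eyes.spot_in('wrist',n): print(n,round(d['conf'],2),np.array(d['centre']))
for n,z in [('clamp_grip',.13),('dial_grip',.11)]:
    for d in eyes.outline_of('wrist',n)[:2]: print(n,d['conf'],d['mask'].sum(),axis_of(d['mask'],'wrist',z))
E
```

```text
t 8.25 grasp [0.471 0.369 0.24 ] psi -169.78 F [ 0.481 -0.873 -0.154] w 86.9 0.0 j6 -43.4
clamp_grip 0.67 [0.431 0.322 0.117]
dial_grip 0.73 [0.495 0.237 0.063]
post_top 0.82 [0.495 0.239 0.06 ]
post_top 0.43 [0.541 0.31  0.092]
clamp_grip 0.92 1278 ((0.43605077266693115, 0.31746146082878113), (0.02308581955730915, 0.05797956883907318), 7.592651844024658)
dial_grip 0.62 2386 ((0.5375257730484009, 0.3078214228153229), (0.04796183481812477, 0.05017935112118721), 10.000981330871582)
```

View pics/w2.png

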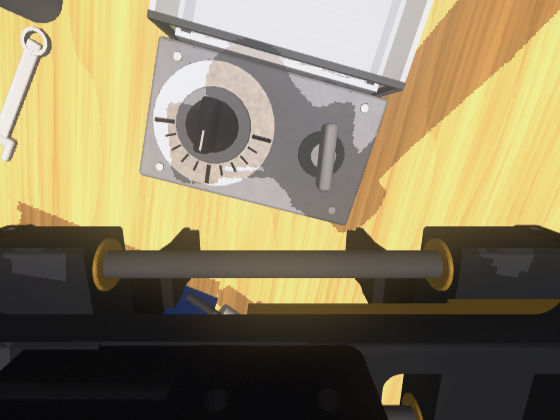

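This shows the housing clearly: corner screws at (178,56), (365,108), (332,211), (160,167), the clamp bar from (329,125) to (326,190), and the dial at (212,124) with its index toward about (202,150). I'll compute the machine frame, dial angle and heights.

```bash
python3 - <<'E'
from h import *
W=cam('wrist'); 
w=np.array([(160,167),(178,56),(332,211),(365,108)],float); tp=np.array([(114.7,233.75),(158.5,236.2),(108.75,311.5),(152.5,313.2)])
for z in np.arange(.06,.12,.01):
    a=ray(W,w,z);b=ray('top',tp,z); print(round(z,3),(a-b)[:,:2].round(4).tolist())
for z in (.08,.09,.1):
    a=ray(W,w,z)[:,:2]
    print(z,a.tolist(),[np.degrees(np.arctan2(*(a[i]-a[j])[::-1])) for i,j in ((0,2),(1,3),(0,1),(2,3))],np.linalg.norm(a[0]-a[2]),np.linalg.norm(a[0]-a[1]))
for z in (.11,.12,.13):
    e=ray(W,[(329,125),(326,190)],z)[:,:2]; print('bar',z,e.tolist(),e.mean(0),np.linalg.norm(e[0]-e[1]),np.degrees(np.arctan2(*(e[0]-e[1])[::-1])))
im=cv2.imread('pics/w2.png')
f=lambda x,y,w,h:cv2.resize(im[y:y+h,x:x+w],(400,400),interpolation=cv2.INTER_CUBIC)
cv2.imwrite('pics/c2.png',np.hstack([f(150,60,130,130),f(270,95,110,110)]))
E
```

```text
0.06 [[0.0033, -0.0072], [0.0038, -0.01], [-0.001, -0.0022], [-0.0031, -0.0082]]
0.07 [[0.0005, -0.0047], [0.0011, -0.0051], [0.0003, -0.0001], [-0.0016, -0.0036]]
0.08 [[-0.0024, -0.0023], [-0.0015, -0.0002], [0.0016, 0.002], [-0.0001, 0.001]]
0.09 [[-0.0052, 0.0002], [-0.0042, 0.0047], [0.0029, 0.0041], [0.0015, 0.0055]]
0.1 [[-0.0081, 0.0027], [-0.0069, 0.0096], [0.0042, 0.0061], [0.003, 0.0101]]
0.11 [[-0.011, 0.0051], [-0.0096, 0.0145], [0.0056, 0.0082], [0.0045, 0.0146]]
0.08 [[0.5916830982243098, 0.36012088619413923], [0.5831110453515624, 0.25072542483282423], [0.40358124104183923, 0.37562917911994187], [0.39509720272965965, 0.26567193338658796]] [np.float64(-4.713162447262151), np.float64(-4.545275166920267), np.float64(85.51954970353076), np.float64(85.58793615985444)] 0.18874007477207122 0.10973079356729423
0.09 [[0.5881094502967233, 0.35815855608250885], [0.5798185190835454, 0.25235073400711394], [0.40617641953707373, 0.3731582523968451], [0.3979706164347764, 0.26680706974559315]] [np.float64(-4.713162447262144), np.float64(-4.545275166920265), np.float64(85.51954970353076
[... 163 characters left out ...]
, [0.4087715980323082, 0.3706873256737483], [0.40084403013989306, 0.26794220610459835]] [np.float64(-4.713162447262136), np.float64(-4.545275166920262), np.float64(85.51954970353076), np.float64(85.58793615985442)] 0.1763605610581827 0.10253352046330372
bar 0.11 [[0.43231433695630056, 0.28911250115070436], [0.4217693416745127, 0.3486831849928764]] [0.427 0.319] 0.06049680403886596 -79.96168800982846
bar 0.12 [[0.4341475733169323, 0.28951888288317096], [0.42398613946425245, 0.3469227552648477]] [0.429 0.318] 0.058296306078123174 -79.96168800982842
bar 0.13 [[0.43598080967756403, 0.28992526461563756], [0.4262029372539923, 0.345162325536819]] [0.431 0.318] 0.05609580811738037 -79.96168800982849
```

View pics/c2.png

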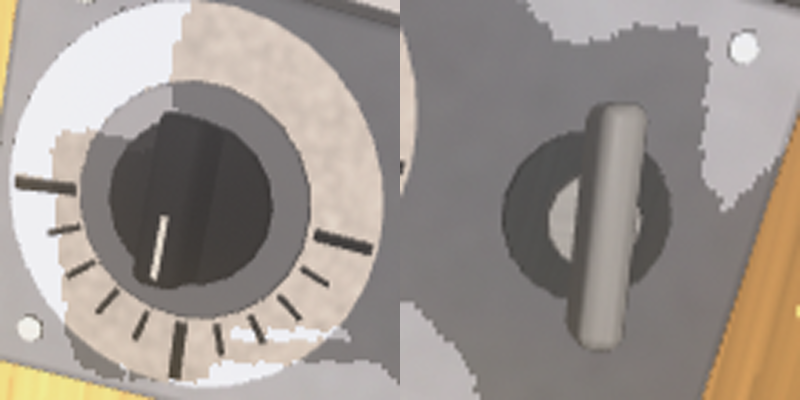

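```bash
python3 - <<'E'
from h import *
W=cam('wrist'); P=lambda x,y:(150+x*.325,60+y*.325)
for z in (.075,.08):
    m=ray(W,[P(345,243),P(46,186),P(178,350),P(197,193)],z)[:,:2]; print(z,'0-10 mid',m[:2].mean(0),'ang 0->10',np.degrees(np.arctan2(*(m[1]-m[0])[::-1])),'5',m[2],'ring',m[3])
for z in (.11,.12,.13):
    e=ray(W,[P(163,218),P(154,278),P(190,118),P(165,285)],z)[:,:2]; print(z,'idx',np.degrees(np.arctan2(*(e[1]-e[0])[::-1])),'bar ctr',e[2:].mean(0),np.linalg.norm(e[2]-e[3]),np.degrees(np.arctan2(*(e[3]-e[2])[::-1])))
go((.429,.318,.2),-173.5)
E
```

```text
0.075 0-10 mid [0.542 0.313] ang 0->10 -0.5727057112784625 5 [0.542 0.359] ring [0.543 0.306]
0.08 0-10 mid [0.541 0.313] ang 0->10 -0.5727057112784647 5 [0.541 0.358] ring [0.542 0.306]
0.11 idx 87.92325517436947 bar ctr [0.541 0.309] 0.04890315914276961 88.12368480356342
0.12 idx 87.9232551743694 bar ctr [0.539 0.309] 0.047124365970515204 88.12368480356342
0.13 idx 87.9232551743697 bar ctr [0.537 0.309] 0.045345572798260854 88.12368480356342
t 8.55 grasp [0.471 0.366 0.241] psi -169.95 F [0.301 0.373 0.045] w 86.8 0.0 j6 -43.3
turn units 0.77
shift units (after turn) [2.14 2.35 2.05]
```

>>> jog_arm --pt "0.43 0.47 0 0.77" --pt "0.43 0.47 0.3 0" --pt "0.43 0.47 0.3 0" --pt "0.43 0.47 0.3 0" --pt "0.43 0.47 0.3 0" --pt "0 0 0.8 0" --pt "0 0 0.8 0" --pt "0 0 0 0" --grip 50

```text
time_s: 9.35
tcp_pos: [0.4292, 0.3167, 0.3471]
ee_rot: [[0.113, -0.994, -0.003], [-0.994, -0.113, -0.003], [0.003, 0.003, -1.0]]
wrist_force: [-0.3, 0.4, 0.1]
gripper_width: 0.582
gripper_force: 0.0
```

```bash
python3 - <<'E'
from h import *
go((.429,.318,.108),-173.5)
E
```

```text
t 9.35 grasp [0.429 0.316 0.183] psi -173.52 F [-0.286  0.352  0.053] w 50.6 0.0 j6 -47.3
turn units -0.00
shift units (after turn) [-0.09 -0.02  3.76]
```

>>> jog_arm --pt "-0.09 0 0.9 0" --pt "0 0 0.9 0" --pt "0 0 0.9 0" --pt "0 0 0.6 0" --pt "0 0 0.45 0" --pt "0 0 0 0"

```text
time_s: 9.95
tcp_pos: [0.4295, 0.3194, 0.2731]
ee_rot: [[0.114, -0.993, -0.001], [-0.993, -0.114, -0.001], [0.001, 0.001, -1.0]]
wrist_force: [-0.8, 0.6, -0.2]
gripper_width: 0.577
gripper_force: 0.0
```

>>> jog_arm --pt "0 0 0 0" --pt "0 0 0 0" --pt "0 0 0 0" --pt "0 0 0 0" --pt "0 0 0 0" --pt "0 0 0 0" --pt "0 0 0 0" --pt "0 0 0 0" --grip 0

```text
time_s: 10.75
tcp_pos: [0.4289, 0.3197, 0.2755]
ee_rot: [[0.115, -0.993, -0.0], [-0.993, -0.115, 0.0], [-0.0, 0.0, -1.0]]
wrist_force: [-6.1, -0.8, 11.1]
gripper_width: 0.135
gripper_force: 34.3
```

>>> jog_arm --pt "0 0 0 -0.9" --pt "0 0 0 -0.9" --pt "0 0 0 -0.9" --pt "0 0 0 -0.9" --pt "0 0 0 -0.9" --pt "0 0 0 -0.9" --pt "0 0 0 -0.9" --pt "0 0 0 -0.9" --pt "0 0 0 -0.9" --pt "0 0 0 -0.9"

```text
time_s: 11.75
tcp_pos: [0.4291, 0.3198, 0.2755]
ee_rot: [[0.743, -0.669, 0.0], [-0.669, -0.743, 0.001], [-0.0, -0.001, -1.0]]
wrist_force: [-6.0, 0.4, 10.9]
gripper_width: 0.133
gripper_force: 34.2
```

>>> jog_arm --pt "0 0 0 -0.9" --pt "0 0 0 -0.9" --pt "0 0 0 -0.9" --pt "0 0 0 -0.9" --pt "0 0 0 -0.9" --pt "0 0 0 -0.9" --pt "0 0 0 -0.9" --pt "0 0 0 -0.9" --pt "0 0 0 -0.9" --pt "0 0 0 0"

```text
time_s: 12.75
tcp_pos: [0.4291, 0.32, 0.2756]
ee_rot: [[0.996, -0.086, 0.001], [-0.086, -0.996, 0.001], [0.0, -0.001, -1.0]]
wrist_force: [-5.0, -0.2, 9.8]
gripper_width: 0.136
gripper_force: 34.2
```

```bash
python3 - <<'E'
from h import *
s=st(); print(s['moment'])
E
```

```text
t 12.75 grasp [0.429 0.32  0.112] psi -94.94 F [-5.033 -0.171  9.814] w 11.8 34.2 j6 31.0
[-0.121  1.846  0.072]
```

>>> jog_arm --pt "0 0 0 -0.5" --pt "0 0 0 -0.5" --pt "0 0 0 0"

```text
time_s: 13.05
tcp_pos: [0.4293, 0.3198, 0.2756]
ee_rot: [[1.0, -0.011, 0.0], [-0.011, -1.0, 0.002], [0.0, -0.002, -1.0]]
wrist_force: [-4.8, 0.8, 9.2]
gripper_width: 0.145
gripper_force: 36.3
```

```bash
python3 - <<'E'
from h import *
s=st(); print(s['moment'])
E
```

```text
t 13.05 grasp [0.429 0.32  0.112] psi -90.61 F [-4.8    0.848  9.198] w 12.6 36.3 j6 35.4
[-0.141  1.632 -0.791]
```

Clamp is at its loose stop: the moment rises there and the bar lies along machine x. I'll back off, release, lift, and go to the dial.

>>> jog_arm --pt "0 0 0 0.9" --pt "0 0 0 0" --pt "0 0 0 0" --pt "0 0 0 0" --pt "0 0 0 0" --pt "0 0 -0.9 0" --pt "0 0 -0.9 0" --pt "0 0 -0.9 0" --pt "0 0 -0.9 0" --grip 50

```text
time_s: 13.95
tcp_pos: [0.4292, 0.319, 0.3454]
ee_rot: [[0.997, -0.081, -0.002], [-0.081, -0.997, -0.003], [-0.002, 0.003, -1.0]]
wrist_force: [0.6, 0.2, -0.7]
gripper_width: 0.574
gripper_force: 0.0
```

>>> jog_arm --pt "0 0 0 1" --pt "0 0 0 1" --pt "0 0 0 1" --pt "0 0 0 1" --pt "0 0 0 1" --pt "0 0 0 1" --pt "0 0 0 1" --pt "0 0 0 1" --pt "0 0 0 1" --pt "0 0 0 1"

```text
time_s: 14.95
tcp_pos: [0.4292, 0.319, 0.3447]
ee_rot: [[0.634, -0.773, -0.002], [-0.773, -0.634, -0.003], [0.001, 0.003, -1.0]]
wrist_force: [0.5, -0.6, -0.6]
gripper_width: 0.574
gripper_force: 0.0
```

>>> jog_arm --pt "0 0 0 1" --pt "0 0 0 1" --pt "0 0 0 1" --pt "0 0 0 1" --pt "0 0 0 1" --pt "0 0 0 1" --pt "0 0 0 1" --pt "0 0 0 1" --pt "0 0 0 1" --pt "0 0 0 0"

```text
time_s: 15.95
tcp_pos: [0.4293, 0.3191, 0.3448]
ee_rot: [[-0.03, -1.0, -0.002], [-1.0, 0.03, -0.002], [0.002, 0.002, -1.0]]
wrist_force: [0.2, 0.3, -0.0]
gripper_width: 0.577
gripper_force: 0.0
```

```bash
python3 - <<'E'
from h import *
go((.541,.308,.115),-182)
E
```

```text
t 15.95 grasp [0.429 0.319 0.181] psi 178.29 F [ 0.159  0.341 -0.041] w 50.2 0.0 j6 -55.7
turn units 0.06
shift units (after turn) [ 0.34 -5.62  3.29]
```

>>> jog_arm --pt "0.05 -0.93 0 0.06" --pt "0.06 -0.93 0 0" --pt "0.06 -0.93 0 0" --pt "0.06 -0.93 0 0" --pt "0.06 -0.95 0 0" --pt "0.05 -0.95 0 0" --pt "0 0 0 0"

```text
time_s: 16.65
tcp_pos: [0.5431, 0.3085, 0.3445]
ee_rot: [[-0.035, -0.999, -0.001], [-0.999, 0.035, -0.001], [0.001, 0.001, -1.0]]
wrist_force: [0.3, -0.5, -1.0]
gripper_width: 0.574
gripper_force: 0.0
```

>>> jog_arm --pt "0 0 0.9 0" --pt "0 0 0.9 0" --pt "0 0 0.9 0" --pt "0 0 0.5 0" --pt "0 0 0.35 0" --pt "0 0 0 0"

```text
time_s: 17.25
tcp_pos: [0.5412, 0.309, 0.2739]
ee_rot: [[-0.034, -0.999, -0.001], [-0.999, 0.034, -0.001], [0.001, 0.001, -1.0]]
wrist_force: [-0.3, 0.5, -0.2]
gripper_width: 0.579
gripper_force: 0.0
```

>>> jog_arm --pt "0 0 0 0" --pt "0 0 0 0" --pt "0 0 0 0" --pt "0 0 0 0" --pt "0 0 0 0" --pt "0 0 0 0" --pt "0 0 0 0" --pt "0 0 0 0" --grip 0

```text
time_s: 18.05
tcp_pos: [0.542, 0.3091, 0.275]
ee_rot: [[-0.034, -0.999, 0.001], [-0.999, 0.034, 0.0], [-0.0, -0.001, -1.0]]
wrist_force: [3.1, -0.7, -0.1]
gripper_width: 0.154
gripper_force: 30.0
```

```bash
python3 - <<'E'
from h import *
s=st(); print(s['moment'])
E
```

```text
t 18.05 grasp [0.542 0.309 0.111] psi 178.04 F [ 3.089 -0.738 -0.147] w 13.4 30.0 j6 -46.5
[-0.165 -0.747 -0.021]
```

>>> jog_arm --pt "0 0 0 -0.8" --pt "0 0 0 -0.8" --pt "0 0 0 -0.8" --pt "0 0 0 -0.8" --pt "0 0 0 -0.8" --pt "0 0 0 -0.8" --pt "0 0 0 -0.8" --pt "0 0 0 -0.8"

```text
time_s: 18.85
tcp_pos: [0.5428, 0.3091, 0.2751]
ee_rot: [[0.462, -0.887, 0.004], [-0.887, -0.462, 0.001], [0.0, -0.004, -1.0]]
wrist_force: [6.1, -1.3, -2.7]
gripper_width: 0.16
gripper_force: 30.0
```

>>> jog_arm --pt "0 0 0 -0.8" --pt "0 0 0 -0.8" --pt "0 0 0 -0.8" --pt "0 0 0 -0.8" --pt "0 0 0 -0.8" --pt "0 0 0 -0.8" --pt "0 0 0 -0.36" --pt "0 0 0 0"

```text
time_s: 19.65
tcp_pos: [0.5433, 0.3095, 0.275]
ee_rot: [[0.778, -0.628, 0.005], [-0.628, -0.778, 0.003], [0.002, -0.005, -1.0]]
wrist_force: [8.4, 0.8, -4.2]
gripper_width: 0.157
gripper_force: 30.0
```

```bash
python3 - <<'E'
from h import *
s=st(); print(s['moment'])
E
```

```text
t 19.65 grasp [0.544 0.31  0.111] psi -128.94 F [ 8.363  0.772 -4.153] w 13.7 30.0 j6 6.5
[-0.183 -2.196  0.033]
```

>>> jog_arm --pt "0 0 0 0" --pt "0 0 0 0" --pt "0 0 0 0" --pt "0 0 0 0" --pt "0 0 -0.9 0" --pt "0 0 -0.9 0" --pt "0 0 -0.9 0" --grip 50

```text
time_s: 20.35
tcp_pos: [0.5413, 0.309, 0.3292]
ee_rot: [[0.777, -0.629, -0.001], [-0.629, -0.777, -0.001], [-0.0, 0.001, -1.0]]
wrist_force: [-0.7, -0.7, -0.0]
gripper_width: 0.567
gripper_force: 0.0
```

>>> jog_arm --pt "-0.9 0 -0.9 0" --pt "-0.9 0 -0.9 0" --pt "-0.9 0 -0.9 0" --pt "-0.9 0 -0.9 0" --pt "-0.9 0 0 0" --pt "0 0 0 0"

```text
time_s: 20.95
tcp_pos: [0.4701, 0.3666, 0.4016]
ee_rot: [[0.779, -0.627, 0.0], [-0.627, -0.779, 0.001], [-0.001, -0.001, -1.0]]
wrist_force: [0.1, -0.5, -0.2]
gripper_width: 0.571
gripper_force: 0.0
```

```bash
python3 - <<'E'
from h import *
s=st(); im=snap('wrist','w3')
K,R,t=W=cam('wrist'); p=K@(R@np.array([.541,.308,.1])+t); p=p[:2]/p[2]; print(p)
x,y=(p-50).astype(int).clip(0); cv2.imwrite('pics/c3.png',np.hstack([cv2.resize(im[y:y+110,x:x+110],(400,400),interpolation=cv2.INTER_CUBIC),cv2.resize(im,(400,400))])); print(x,y)
E
```

```text
t 20.95 grasp [0.47  0.367 0.238] psi -128.84 F [ 0.133 -0.456 -0.184] w 49.7 0.0 j6 -2.3
[274.626 100.189]
224 50
```

View pics/c3.png

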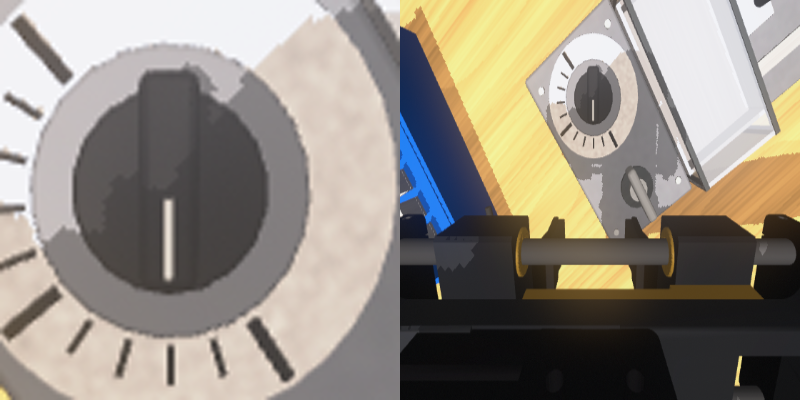

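Index points straight at mark 2, counted from the thick 0 mark at (270,350) in the crop, so the dial is right. Next is the post.

>>> jog_arm --pt "0 0 0 1" --pt "0 0 0 1" --pt "0 0 0 1" --pt "0 0 0 1" --pt "0 0 0 1" --pt "0 0 0 1" --pt "0 0 0 1" --pt "0 0 0 1" --pt "0 0 0 1" --pt "0 0 0 1"

```text
time_s: 22.0
tcp_pos: [0.4721, 0.365, 0.4]
ee_rot: [[0.086, -0.996, -0.001], [-0.996, -0.086, -0.001], [0.001, 0.001, -1.0]]
wrist_force: [-0.3, -1.0, 0.3]
gripper_width: 0.579
gripper_force: 0.0
```

>>> jog_arm --pt "0 0 0 1" --pt "0 0 0 1" --pt "0 0 0 0.2" --pt "1 0 0 0" --pt "1 0 0 0" --pt "1 0 0 0" --pt "1 0 0 0" --pt "1 0 0 0" --pt "1 0 0 0" --pt "1 0 0 0"

```text
time_s: 23.0
tcp_pos: [0.4595, 0.2246, 0.4007]
ee_rot: [[-0.085, -0.996, -0.0], [-0.996, 0.085, -0.0], [0.0, 0.0, -1.0]]
wrist_force: [0.0, -0.2, -0.6]
gripper_width: 0.577
gripper_force: 0.0
```

>>> jog_arm --pt "1 -0.5 0 0" --pt "0 0 0 0"

```text
time_s: 23.2
tcp_pos: [0.468, 0.203, 0.401]
ee_rot: [[-0.088, -0.996, 0.0], [-0.996, 0.088, -0.0], [0.0, -0.0, -1.0]]
wrist_force: [-0.4, 0.7, -0.3]
gripper_width: 0.576
gripper_force: 0.0
```

```bash
python3 - <<'E'
from h import *
s=st(); im=snap('wrist','w4'); W=cam('wrist')
for d in eyes.spot_in('wrist','post_top'): print(round(d['conf'],2),np.array(d['centre']))
for d in eyes.outline_of('wrist','post_top')[:2]:
    v,u=np.nonzero(d['mask']); print(d['conf'],len(u),u.min(),u.max(),v.min(),v.max())
E
```

```text
t 23.2 grasp [0.468 0.203 0.237] psi 174.95 F [-0.443  0.724 -0.315] w 50.1 0.0 j6 -46.8
0.77 [0.475 0.117 0.042]
0.54 [0.435 0.313 0.099]
0.57 7847 153 356 35 129
```

View pics/w4.png

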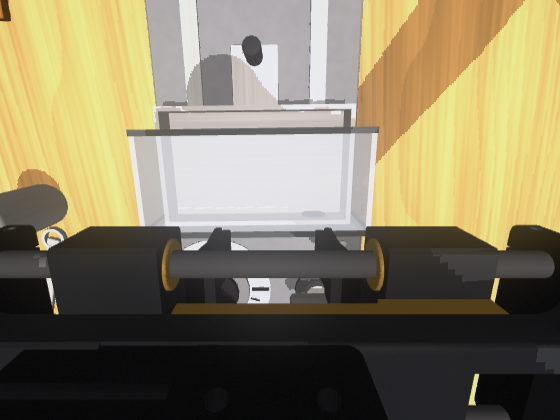

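Post top is at px (251,45) with its base at about (256,59). The tray's -y wall is at v≈106.

```bash
python3 - <<'E'
from h import *
W=cam('wrist')
for z in (.06,.065,.07,.075): print(z,ray(W,[(251,45)],z)[0],ray(W,[(256.5,60)],z-.044)[0], ray('top',[(236,277)],z)[0])
print(ray(W,[(156,106),(355,106)],.066))
go((.479,.115,.065),175.4)
E
```

```text
0.06 [0.477 0.058 0.06 ] [0.474 0.063 0.016] [0.477 0.06  0.06 ]
0.065 [0.476 0.059 0.065] [0.474 0.064 0.021] [0.477 0.059 0.065]
0.07 [0.476 0.06  0.07 ] [0.474 0.065 0.026] [0.477 0.058 0.07 ]
0.075 [0.476 0.061 0.075] [0.473 0.066 0.031] [0.478 0.058 0.075]
[[0.579 0.107 0.066]
 [0.376 0.125 0.066]]
t 23.35 grasp [0.468 0.205 0.237] psi 175.07 F [0.535 0.513 0.159] w 50.0 0.0 j6 -46.8
turn units -0.07
shift units (after turn) [ 4.45 -0.91  8.59]
```

```bash
python3 - <<'E'
from h import *
go((.4765,.0605,.054),175.4)
E
```

```text
t 23.35 grasp [0.468 0.205 0.237] psi 175.07 F [0.535 0.513 0.159] w 50.0 0.0 j6 -46.8
turn units -0.07
shift units (after turn) [ 7.18 -1.01  9.14]
```

>>> jog_arm --pt "0.9 -0.12 0 -0.07" --pt "0.9 -0.13 0 0" --pt "0.9 -0.13 0 0" --pt "0.9 -0.13 0 0" --pt "0.9 -0.13 0.5 0" --pt "0.9 -0.13 0.8 0" --pt "0.9 -0.13 0.9 0" --pt "0.88 -0.11 0.9 0" --pt "0 0 0.9 0" --pt "0 0 0.9 0"

```text
time_s: 24.35
tcp_pos: [0.4766, 0.0608, 0.3021]
ee_rot: [[-0.08, -0.997, 0.0], [-0.997, 0.08, 0.0], [-0.0, -0.0, -1.0]]
wrist_force: [0.3, 0.2, 0.4]
gripper_width: 0.577
gripper_force: 0.0
```

>>> jog_arm --pt "0 0 0.9 0" --pt "0 0 0.9 0" --pt "0 0 0.9 0" --pt "0 0 0.8 0" --pt "0 0 0.7 0" --pt "0 0 0 0"

```text
time_s: 24.95
tcp_pos: [0.4761, 0.0611, 0.2172]
ee_rot: [[-0.079, -0.997, -0.003], [-0.997, 0.079, -0.001], [0.002, 0.003, -1.0]]
wrist_force: [-1.5, -0.5, -1.4]
gripper_width: 0.573
gripper_force: 0.8
```

```bash
python3 - <<'E'
from h import *
go((.4765,.0605,.054),175.4)
E
```

```text
t 24.95 grasp [0.475 0.061 0.053] psi 175.47 F [-1.509 -0.529 -1.434] w 49.8 0.8 j6 -31.3
turn units 0.01
shift units (after turn) [ 0.01 -0.05 -0.04]
```

Now grip, then pull 0.13 m along machine -y, which is tool +x, with a little extra to reach the stop.

>>> jog_arm --pt "0 0 0 0" --pt "0 0 0 0" --pt "0 0 0 0" --pt "0 0 0 0" --pt "0 0 0 0" --pt "0 0 0 0" --pt "0 0 0 0" --pt "0 0 0 0" --grip 0

```text
time_s: 25.75
tcp_pos: [0.4758, 0.0604, 0.2176]
ee_rot: [[-0.081, -0.997, -0.002], [-0.997, 0.081, -0.0], [0.001, 0.002, -1.0]]
wrist_force: [2.3, 3.6, -25.9]
gripper_width: 0.567
gripper_force: 30.0
```

>>> jog_arm --pt "0.6 0 0 0" --pt "0.6 0 0 0" --pt "0.6 0 0 0" --pt "0.6 0 0 0" --pt "0.6 0 0 0" --pt "0.6 0 0 0" --pt "0.6 0 0 0" --pt "0.6 0 0 0" --pt "0.6 0 0 0" --pt "0.6 0 0 0"

```text
time_s: 26.75
tcp_pos: [0.4665, -0.0592, 0.2177]
ee_rot: [[-0.081, -0.997, -0.001], [-0.997, 0.081, 0.001], [-0.001, 0.001, -1.0]]
wrist_force: [5.5, 5.0, -27.6]
gripper_width: 0.567
gripper_force: 30.0
```

>>> jog_arm --pt "0.3 0 0 0" --pt "0.2 0 0 0" --pt "0.1 0 0 0" --pt "0 0 0 0" --pt "0 0 0 0"

```text
time_s: 27.25
tcp_pos: [0.4657, -0.0695, 0.2177]
ee_rot: [[-0.081, -0.997, -0.0], [-0.997, 0.081, 0.003], [-0.003, 0.0, -1.0]]
wrist_force: [1.9, 13.0, -27.0]
gripper_width: 0.57
gripper_force: 30.0
```

```bash
python3 - <<'E'
from h import *
st()
E
```

```text
t 27.25 grasp [ 0.466 -0.069  0.054] psi 175.36 F [  1.913  12.974 -27.02 ] w 49.5 30.0 j6 -15.7
```

The jaws stopped at 49.5 mm, so they hold the post's tongue rather than the post. The tray still moved the full 130 mm and met its stop (13 N). I'll release, lift, and look at the tray and brackets.

>>> jog_arm --pt "0 0 0 0" --pt "0 0 0 0" --pt "0 0 0 0" --pt "0 0 -0.5 0" --pt "0 0 -1 0" --pt "0 0 -1 0" --pt "0 0 -1 0" --pt "0 0 -1 0" --pt "0 0 -1 0" --pt "0 0 -1 0" --grip 70

```text
time_s: 28.25
tcp_pos: [0.4657, -0.0714, 0.3514]
ee_rot: [[-0.08, -0.997, 0.003], [-0.997, 0.08, -0.0], [-0.0, -0.003, -1.0]]
wrist_force: [0.5, 0.5, -0.3]
gripper_width: 0.803
gripper_force: 0.0
```

>>> jog_arm --pt "0.6 -0.6 -1 0" --pt "0.6 -0.6 -1 0" --pt "0.6 -0.6 -0.6 0" --pt "0.6 0 0 0" --pt "0 0 0 0"

```text
time_s: 28.75
tcp_pos: [0.4971, -0.1229, 0.4011]
ee_rot: [[-0.082, -0.997, 0.0], [-0.997, 0.082, 0.0], [-0.0, -0.0, -1.0]]
wrist_force: [-0.1, 0.3, -0.3]
gripper_width: 0.805
gripper_force: 0.0
```

```bash
python3 - <<'E'
from h import *
s=st(); im=snap('wrist','w5'); tp=snap('top','top5'); W=cam('wrist')
for c in ('wrist','top'):
  for n in ('angle1','ubracket1','spare_bin_in','tray_in','post_top'):
    for d in eyes.spot_in(c,n): print(c,n,round(d['conf'],2),np.array(d['centre']))
cv2.imwrite('pics/c5.png',np.hstack([cv2.resize(im,(420,315)),cv2.resize(tp[190:340,180:340],(336,315))]))
E
```

```text
t 28.75 grasp [ 0.497 -0.123  0.237] psi 175.28 F [-0.115  0.271 -0.33 ] w 70.0 0.0 j6 -9.0
wrist angle1 0.91 [ 0.624 -0.311  0.007]
wrist ubracket1 0.76 [ 0.526 -0.299  0.011]
wrist ubracket1 0.6 [ 0.432 -0.299  0.007]
wrist tray_in 0.68 [0.48  0.013 0.034]
wrist post_top 0.64 [0.481 0.011 0.032]
top angle1 0.47 [ 0.625 -0.309  0.008]
top ubracket1 0.67 [ 0.435 -0.301  0.011]
top ubracket1 0.66 [ 0.527 -0.301  0.004]
top spare_bin_in 0.76 [ 0.489 -0.443  0.009]
top tray_in 0.66 [0.556 0.042 0.035]
top post_top 0.85 [0.559 0.041 0.04 ]
```

View pics/c5.png

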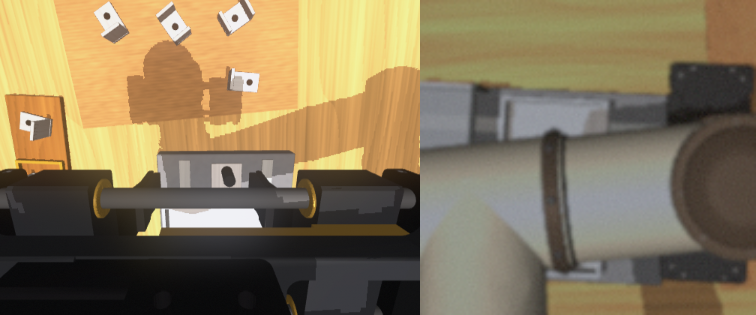

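The tray is pulled out, and in the wrist view (half scale in the crop) the U's are at (173,26) and (235,17), the angles at (110,20) and (243,80). I'll fit model silhouettes to the masks for exact poses.

```bash
cat >> h.py <<'E'
from scipy.optimize import minimize
BOX={'u':[(-22,22,0,5),(-22,-17,0,28),(17,22,0,28)],'a':[(-25,25,0,5),(-25,-20,0,42)]}
def render(kind,p,W,z0=.003):
    K,R,t=W; m=np.zeros((840,1120),np.uint8); c,s=np.cos(p[2]),np.sin(p[2])
    for x0,x1,a,b in BOX[kind]:
        X=np.array([(x,y,z) for x in (x0,x1) for y in (-15,15) for z in (a,b)])/1000.
        X=np.c_[p[0]+c*X[:,0]-s*X[:,1],p[1]+s*X[:,0]+c*X[:,1],X[:,2]+z0]
        q=(X@R.T+t)@K.T; q=q[:,:2]/q[:,2:]*2+.5
        cv2.fillConvexPoly(m,cv2.convexHull((q*16).round().astype(np.int32)),1,cv2.LINE_8,4)
    return m>0
def fit(kind,mask,W,z0=.003):
    M=cv2.resize(mask.astype(np.uint8),(1120,840),interpolation=cv2.INTER_LINEAR)>0
    v,u=np.nonzero(mask); g=ray(W,[(u.mean(),v.mean())],z0+.01)[0]
    def cost(p): m=render(kind,p,W,z0); return -(m&M).sum()/(m|M).sum()
    cand=sorted((cost((g[0],g[1],a)),a) for a in np.radians(np.arange(0,180 if kind=='u' else 360,15)))[:3]
    best=min((minimize(cost,(g[0],g[1],a),method='Nelder-Mead',options=dict(initial_simplex=np.array([(g[0],g[1],a),(g[0]+.006,g[1],a),(g[0],g[1]+.006,a),(g[0],g[1],a+.2)]))) for _,a in cand),key=lambda o:o.fun)
    return best.x[:2].round(4),round(np.degrees(best.x[2]),1),round(-best.fun,3)
def find(c='wrist'):
    "all bracket masks in the newest picture, each fitted as both kinds"
    W=cam(c)
    for n in ('ubracket1','angle1'):
        for d in eyes.outline_of(c,n):
            if d['mask'].sum()>60: print(n,round(d['conf'],2),d['mask'].sum(),'U',fit('u',d['mask'],W),'A',fit('a',d['mask'],W))
E
python3 - <<'E'
from h import *
s=st(); snap('wrist','w6'); find()
E
```

```text
t 29.35 grasp [ 0.498 -0.121  0.237] psi 175.43 F [0.046 0.092 1.169] w 69.8 0.0 j6 -9.0
ubracket1 0.88 1319 U (array([ 0.436, -0.3  ]), np.float64(30.5), np.float64(0.925)) A (array([ 0.433, -0.302]), np.float64(211.5), np.float64(0.903))
ubracket1 0.62 1410 U (array([ 0.528, -0.295]), np.float64(121.6), np.float64(0.963)) A (array([ 0.53, -0.3 ]), np.float64(299.8), np.float64(0.919))
angle1 0.77 1030 U (array([ 0.429, -0.207]), np.float64(171.0), np.float64(0.903)) A (array([ 0.427, -0.206]), np.float64(171.3), np.float64(0.901))
angle1 0.69 1411 U (array([ 0.624, -0.308]), np.float64(113.1), np.float64(0.83)) A (array([ 0.625, -0.31 ]), np.float64(296.7), np.float64(0.95))
```

```bash
python3 - <<'E'
from h import *
go((.528,-.296,.10),121.6)
E
```

```text
t 29.5 grasp [ 0.498 -0.122  0.237] psi 175.42 F [-0.263  0.35  -0.359] w 69.8 0.0 j6 -9.0
turn units 11.74
shift units (after turn) [ 3.29 -8.21  6.84]
```

>>> jog_arm --pt "0 0 0 1" --pt "0 0 0 1" --pt "0 0 0 1" --pt "0 0 0 1" --pt "0 0 0 1" --pt "0 0 0 1" --pt "0 0 0 1" --pt "0 0 0 1" --pt "0 0 0 1" --pt "0 0 0 1" --grip 66

```text
time_s: 30.5
tcp_pos: [0.498, -0.1217, 0.4007]
ee_rot: [[-0.773, -0.635, 0.0], [-0.635, 0.773, 0.0], [-0.0, -0.0, -1.0]]
wrist_force: [-0.6, -0.2, -0.9]
gripper_width: 0.759
gripper_force: 0.0
```

>>> jog_arm --pt "0 0 0 0.87" --pt "0 0 0 0.87" --pt "0.41 -1 0 0" --pt "0.41 -1 0.6 0" --pt "0.41 -1 1 0" --pt "0.41 -1 1 0" --pt "0.41 -1 1 0" --pt "0.41 -1 1 0" --pt "0.41 -1 1 0" --pt "0.42 -1 1 0"

```text
time_s: 31.5
tcp_pos: [0.526, -0.2933, 0.2679]
ee_rot: [[-0.852, -0.524, 0.0], [-0.524, 0.852, -0.0], [-0.0, -0.0, -1.0]]
wrist_force: [-0.1, -0.5, 0.9]
gripper_width: 0.759
gripper_force: 0.0
```

>>> jog_arm --pt "0 -0.2 0.2 0" --pt "0 0 0 0"

```text
time_s: 31.7
tcp_pos: [0.5279, -0.2963, 0.2637]
ee_rot: [[-0.852, -0.523, -0.002], [-0.523, 0.852, 0.0], [0.001, 0.001, -1.0]]
wrist_force: [-0.8, 0.6, 0.7]
gripper_width: 0.757
gripper_force: 0.0
```

```bash
python3 - <<'E'
from h import *
go((.528,-.296,.025),121.6); snap('wrist','w7')
K,R,t=cam('wrist'); print([ (lambda p:(p[:2]/p[2]).round())(K@(R@np.array(x)+t)) for x in ((.528,-.296,.02),(.436,-.3,.02))])
E
```

```text
t 31.7 grasp [ 0.528 -0.296  0.1  ] psi 121.54 F [-0.837  0.575  0.743] w 65.9 0.0 j6 -44.5
turn units -0.01
shift units (after turn) [-0.03 -0.    3.74]
[array([271., 214.]), array([332., 109.])]
```

>>> jog_arm --pt "0 0 0.9 0" --pt "0 0 0.9 0" --pt "0 0 0.9 0" --pt "0 0 0.6 0" --pt "0 0 0.44 0" --pt "0 0 0 0"

```text
time_s: 32.35
tcp_pos: [0.5278, -0.2954, 0.1895]
ee_rot: [[-0.851, -0.524, -0.001], [-0.524, 0.851, 0.0], [0.001, 0.001, -1.0]]
wrist_force: [-0.4, 0.0, -0.1]
gripper_width: 0.755
gripper_force: 0.0
```

>>> jog_arm --pt "0 0 0 0" --pt "0 0 0 0" --pt "0 0 0 0" --pt "0 0 0 0" --pt "0 0 0 0" --pt "0 0 0 0" --pt "0 0 0 0" --pt "0 0 0 0" --grip 0

```text
time_s: 33.15
tcp_pos: [0.5281, -0.2959, 0.1906]
ee_rot: [[-0.852, -0.524, 0.001], [-0.524, 0.852, -0.001], [-0.001, -0.001, -1.0]]
wrist_force: [-1.2, -0.9, 4.7]
gripper_width: 0.506
gripper_force: 30.0
```

>>> jog_arm --pt "0 0 -0.5 0" --pt "0 0 -0.9 0" --pt "0 0 -1 0" --pt "0 0 -1 0" --pt "0 0 -1 0" --pt "0 0 -1 0" --pt "0 0 -1 0" --pt "0 0 0 0"

```text
time_s: 33.95
tcp_pos: [0.5283, -0.296, 0.3208]
ee_rot: [[-0.852, -0.524, 0.005], [-0.524, 0.852, -0.002], [-0.003, -0.004, -1.0]]
wrist_force: [0.1, -0.5, -1.5]
gripper_width: 0.502
gripper_force: 30.0
```

```bash
python3 - <<'E'
from h import *
import math
c=np.array([.475,.045]); a=math.radians(-4.6)
p=c+.042*np.array([math.cos(a),math.sin(a)]); print(p)
go((*p,.13),175.4)
E
```

```text
[0.517 0.042]
t 33.95 grasp [ 0.529 -0.296  0.157] psi 121.62 F [ 0.145 -0.47  -1.526] w 43.7 30.0 j6 -44.4
turn units -11.73
shift units (after turn) [-16.79   1.97   1.34]
```

>>> jog_arm --pt "0 0 0 -1" --pt "0 0 0 -1" --pt "0 0 0 -1" --pt "0 0 0 -1" --pt "0 0 0 -1" --pt "0 0 0 -1" --pt "0 0 0 -1" --pt "0 0 0 -1" --pt "0 0 0 -1" --pt "0 0 0 -1"

```text
time_s: 34.95
tcp_pos: [0.5273, -0.2956, 0.3161]
ee_rot: [[-0.215, -0.977, -0.003], [-0.977, 0.215, 0.002], [-0.001, 0.003, -1.0]]
wrist_force: [1.0, 0.1, -1.6]
gripper_width: 0.5
gripper_force: 30.0
```

>>> jog_arm --pt "0 0 0 -0.87" --pt "0 0 0 -0.86" --pt "-1 0.12 0 0" --pt "-1 0.12 0 0" --pt "-1 0.12 0 0" --pt "-1 0.12 0 0" --pt "-1 0.12 0 0" --pt "-1 0.12 0 0" --pt "-1 0.12 0 0" --pt "-1 0.12 0 0"

```text
time_s: 35.95
tcp_pos: [0.521, -0.1339, 0.3164]
ee_rot: [[-0.081, -0.997, -0.003], [-0.997, 0.081, 0.001], [-0.0, 0.003, -1.0]]
wrist_force: [-0.1, -0.6, -0.8]
gripper_width: 0.501
gripper_force: 30.0
```

>>> jog_arm --pt "-1 0.12 0 0" --pt "-1 0.12 0 0" --pt "-1 0.12 0 0" --pt "-1 0.12 0 0" --pt "-1 0.12 0 0" --pt "-1 0.12 0 0" --pt "-1 0.12 0 0" --pt "-1 0.12 0 0" --pt "-0.8 0.05 0 0" --pt "0 0 0 0"

```text
time_s: 36.95
tcp_pos: [0.5153, 0.0435, 0.3167]
ee_rot: [[-0.079, -0.997, -0.002], [-0.997, 0.079, -0.0], [0.0, 0.002, -1.0]]
wrist_force: [-0.1, 0.7, -1.2]
gripper_width: 0.504
gripper_force: 30.0
```

```bash
python3 - <<'E'
from h import *
go((.517,.042,.058),175.4)
E
```

```text
t 36.95 grasp [0.515 0.044 0.153] psi 175.48 F [-0.063  0.719 -1.236] w 43.8 30.0 j6 -27.3
turn units 0.02
shift units (after turn) [ 0.07 -0.11  4.73]
```

>>> jog_arm --pt "0.07 -0.1 1 0" --pt "0 0 1 0" --pt "0 0 1 0" --pt "0 0 0.8 0" --pt "0 0 0.6 0" --pt "0 0 0.3 0" --pt "0 0 0 0"

```text
time_s: 37.65
tcp_pos: [0.5174, 0.0404, 0.2231]
ee_rot: [[-0.081, -0.997, -0.002], [-0.997, 0.081, -0.001], [0.001, 0.002, -1.0]]
wrist_force: [0.0, 0.1, -0.5]
gripper_width: 0.504
gripper_force: 30.0
```

>>> jog_arm --pt "0 0 0 0" --pt "0 0 0 0" --pt "0 0 0 0" --pt "0 0 0 0" --pt "0 0 -0.5 0" --pt "0 0 -1 0" --pt "0 0 -1 0" --pt "0 0 -1 0" --pt "0 0 -1 0" --grip 58

```text
time_s: 38.55
tcp_pos: [0.5175, 0.0407, 0.3157]
ee_rot: [[-0.081, -0.997, 0.001], [-0.997, 0.081, 0.0], [-0.0, -0.001, -1.0]]
wrist_force: [-0.0, -0.3, -0.0]
gripper_width: 0.669
gripper_force: 0.0
```

>>> jog_arm --pt "1 0 -1 0" --pt "1 0 -1 0" --pt "1 0 -1 0" --pt "1 0 -1 0" --pt "1 0 0 0" --pt "1 0 0 0" --pt "1 0 0 0" --pt "1 0 0 0" --pt "0 0 0 0"

```text
time_s: 39.45
tcp_pos: [0.5041, -0.1203, 0.3948]
ee_rot: [[-0.083, -0.997, 0.001], [-0.997, 0.083, -0.0], [0.0, -0.001, -1.0]]
wrist_force: [0.0, 0.3, -0.9]
gripper_width: 0.664
gripper_force: 0.0
```

```bash
python3 - <<'E'
from h import *
s=st(); snap('wrist','w8'); find()
go((.436,-.3,.1),210.5)
E
```

```text
t 39.45 grasp [ 0.504 -0.12   0.231] psi 175.22 F [ 0.044  0.288 -0.894] w 57.8 0.0 j6 -9.3
ubracket1 0.63 1348 U (array([ 0.436, -0.299]), np.float64(30.8), np.float64(0.941)) A (array([ 0.433, -0.301]), np.float64(211.9), np.float64(0.918))
ubracket1 0.61 246 U (array([0.516, 0.046]), np.float64(4.9), np.float64(0.302)) A (array([0.518, 0.059]), np.float64(2.1), np.float64(0.3))
angle1 0.83 1091 U (array([ 0.43 , -0.206]), np.float64(169.9), np.float64(0.916)) A (array([ 0.427, -0.205]), np.float64(171.2), np.float64(0.918))
angle1 0.6 1465 U (array([ 0.624, -0.306]), np.float64(112.1), np.float64(0.849)) A (array([ 0.625, -0.309]), np.float64(295.3), np.float64(0.951))
t 39.6 grasp [ 0.505 -0.119  0.23 ] psi 175.37 F [ 0.71  -0.255  0.022] w 58.0 0.0 j6 -9.4
turn units -7.67
shift units (after turn) [6.08 7.56 6.52]
```

>>> jog_arm --pt "0 0 0 -1" --pt "0 0 0 -1" --pt "0 0 0 -1" --pt "0 0 0 -1" --pt "0 0 0 -1" --pt "0 0 0 -1" --pt "0 0 0 -1" --pt "0 0 0 -0.7" --grip 66

```text
time_s: 40.4
tcp_pos: [0.5048, -0.1178, 0.3942]
ee_rot: [[0.514, -0.858, 0.0], [-0.858, -0.514, 0.0], [0.0, -0.0, -1.0]]
wrist_force: [0.7, 0.5, -0.9]
gripper_width: 0.758
gripper_force: 0.0
```

>>> jog_arm --pt "0.76 0.945 0.7 0" --pt "0.76 0.945 0.7 0" --pt "0.76 0.945 0.85 0" --pt "0.76 0.945 0.85 0" --pt "0.76 0.945 0.85 0" --pt "0.76 0.945 0.85 0" --pt "0.76 0.945 0.85 0" --pt "0.76 0.945 0.85 0" --pt "0 0 0 0"

```text
time_s: 41.3
tcp_pos: [0.4355, -0.3012, 0.2617]
ee_rot: [[0.508, -0.861, -0.005], [-0.861, -0.508, 0.002], [-0.004, 0.003, -1.0]]
wrist_force: [-0.1, -0.5, -0.1]
gripper_width: 0.757
gripper_force: 0.0
```

```bash
python3 - <<'E'
from h import *
go((.436,-.2995,.025),210.7)
E
```

```text
t 41.3 grasp [ 0.435 -0.301  0.098] psi -149.48 F [-0.113 -0.465 -0.138] w 65.9 0.0 j6 47.7
turn units -0.04
shift units (after turn) [-0.03 -0.09  3.64]
```

>>> jog_arm --pt "0 -0.09 0.9 0" --pt "0 0 0.9 0" --pt "0 0 0.9 0" --pt "0 0 0.6 0" --pt "0 0 0.33 0" --pt "0 0 0 0"

```text
time_s: 41.9
tcp_pos: [0.4384, -0.2991, 0.191]
ee_rot: [[0.511, -0.86, -0.001], [-0.86, -0.511, 0.0], [-0.001, 0.001, -1.0]]
wrist_force: [0.3, -0.4, -0.5]
gripper_width: 0.76
gripper_force: 0.0
```

>>> jog_arm --pt "0 0 0 0" --pt "0 0 0 0" --pt "0 0 0 0" --pt "0 0 0 0" --pt "0 0 0 0" --pt "0 0 0 0" --pt "0 0 0 0" --pt "0 0 0 0" --grip 0

```text
time_s: 42.7
tcp_pos: [0.4382, -0.2997, 0.1919]
ee_rot: [[0.51, -0.86, 0.0], [-0.86, -0.51, -0.0], [0.0, 0.0, -1.0]]
wrist_force: [-1.7, -0.2, 6.3]
gripper_width: 0.503
gripper_force: 30.0
```

>>> jog_arm --pt "0 0 -0.5 0" --pt "0 0 -0.9 0" --pt "0 0 -1 0" --pt "0 0 -1 0" --pt "0 0 -1 0" --pt "0 0 -1 0" --pt "0 0 -1 0" --pt "0 0 0 0"

```text
time_s: 43.5
tcp_pos: [0.4389, -0.2997, 0.3223]
ee_rot: [[0.51, -0.86, 0.006], [-0.86, -0.51, -0.002], [0.005, -0.004, -1.0]]
wrist_force: [-0.5, -0.8, -0.8]
gripper_width: 0.507
gripper_force: 30.0
```

```bash
python3 - <<'E'
from h import *
import math
c=np.array([.475,.045]); a=math.radians(-4.6)
p=c-.046*np.array([math.cos(a),math.sin(a)]); print(p)
go((*p,.153),175.4)
E
```

```text
[0.429 0.049]
t 43.5 grasp [ 0.44  -0.3    0.158] psi -149.3 F [-0.483 -0.771 -0.79 ] w 44.1 30.0 j6 47.5
turn units 7.70
shift units (after turn) [-17.34   1.94   0.27]
```

>>> jog_arm --pt "0 0 0 1" --pt "0 0 0 1" --pt "0 0 0 1" --pt "0 0 0 1" --pt "0 0 0 1" --pt "0 0 0 1" --pt "0 0 0 1" --pt "0 0 0 0.7"

```text
time_s: 44.3
tcp_pos: [0.4378, -0.2993, 0.318]
ee_rot: [[-0.084, -0.996, -0.002], [-0.996, 0.084, 0.001], [-0.001, 0.002, -1.0]]
wrist_force: [1.0, 0.4, -1.3]
gripper_width: 0.503
gripper_force: 30.0
```

>>> jog_arm --pt "-1 0.11 0 0" --pt "-1 0.11 0 0" --pt "-1 0.11 0 0" --pt "-1 0.11 0 0" --pt "-1 0.11 0 0" --pt "-1 0.11 0 0" --pt "-1 0.11 0 0" --pt "-1 0.11 0 0" --pt "-1 0.11 0 0" --pt "-1 0.11 0 0"

```text
time_s: 45.3
tcp_pos: [0.4318, -0.0976, 0.3183]
ee_rot: [[-0.081, -0.997, -0.002], [-0.997, 0.081, 0.0], [-0.0, 0.002, -1.0]]
wrist_force: [0.5, 0.7, -1.1]
gripper_width: 0.502
gripper_force: 30.0
```

>>> jog_arm --pt "-1 0.11 0 0" --pt "-1 0.11 0 0" --pt "-1 0.11 0 0" --pt "-1 0.11 0 0" --pt "-1 0.11 0 0" --pt "-1 0.11 0 0" --pt "-1 0.11 0 0" --pt "-0.34 0.07 0 0" --pt "0 0 0 0"

```text
time_s: 46.2
tcp_pos: [0.4272, 0.0497, 0.3187]
ee_rot: [[-0.079, -0.997, -0.001], [-0.997, 0.079, -0.0], [0.0, 0.001, -1.0]]
wrist_force: [0.5, -0.5, -1.4]
gripper_width: 0.505
gripper_force: 30.0
```

```bash
python3 - <<'E'
from h import *
go((.429,.049,.058),175.4)
E
```

```text
t 46.2 grasp [0.427 0.05  0.155] psi 175.45 F [ 0.473 -0.546 -1.376] w 44.0 30.0 j6 -33.0
turn units 0.01
shift units (after turn) [ 0.03 -0.1   4.84]
```

>>> jog_arm --pt "0 -0.1 1 0" --pt "0 0 1 0" --pt "0 0 1 0" --pt "0 0 0.8 0" --pt "0 0 0.7 0" --pt "0 0 0.3 0" --pt "0 0 0 0"

```text
time_s: 46.9
tcp_pos: [0.4295, 0.0485, 0.223]
ee_rot: [[-0.081, -0.997, -0.001], [-0.997, 0.081, -0.001], [0.001, 0.001, -1.0]]
wrist_force: [-0.2, -0.2, -0.8]
gripper_width: 0.501
gripper_force: 30.1
```

>>> jog_arm --pt "0 0 0 0" --pt "0 0 0 0" --pt "0 0 0 0" --pt "0 0 0 0" --pt "0 0 -0.5 0" --pt "0 0 -1 0" --pt "0 0 -1 0" --pt "0 0 -1 0" --pt "0 0 -1 0" --grip 56

```text
time_s: 47.8
tcp_pos: [0.4293, 0.049, 0.315]
ee_rot: [[-0.08, -0.997, 0.001], [-0.997, 0.08, 0.0], [-0.0, -0.001, -1.0]]
wrist_force: [0.7, 0.1, 0.0]
gripper_width: 0.642
gripper_force: 0.0
```

>>> jog_arm --pt "1 -0.5 -1 0" --pt "1 -0.5 -1 0" --pt "1 -0.5 -1 0" --pt "1 -0.5 -1 0" --pt "1 -0.5 0 0" --pt "1 -0.5 0 0" --pt "1 -0.5 0 0" --pt "1 -0.5 0 0" --pt "0 0 0 0"

```text
time_s: 48.7
tcp_pos: [0.4967, -0.1184, 0.3939]
ee_rot: [[-0.083, -0.997, 0.001], [-0.997, 0.083, -0.0], [0.0, -0.001, -1.0]]
wrist_force: [-0.5, -0.2, -0.9]
gripper_width: 0.642
gripper_force: 0.0
```

```bash
python3 - <<'E'
from h import *
s=st(); im=snap('wrist','w9'); find()
t=snap('top','top9')
cv2.imwrite('pics/c9.png',np.hstack([cv2.resize(im,(400,300)),cv2.resize(t[200:335,200:380],(400,300))]))
E
```

```text
t 48.7 grasp [ 0.497 -0.118  0.23 ] psi 175.22 F [-0.466 -0.217 -0.866] w 55.8 0.0 j6 -9.6
ubracket1 0.61 231 U (array([0.517, 0.05 ]), np.float64(-4.7), np.float64(0.29)) A (array([0.519, 0.06 ]), np.float64(-0.8), np.float64(0.281))
ubracket1 0.48 99 U (array([0.438, 0.069]), np.float64(15.0), np.float64(0.127)) A (array([0.428, 0.075]), np.float64(103.6), np.float64(0.134))
angle1 0.64 1067 U (array([ 0.429, -0.205]), np.float64(-10.5), np.float64(0.905)) A (array([ 0.426, -0.205]), np.float64(170.7), np.float64(0.896))
angle1 0.63 6835 U (array([ 0.787, -0.12 ]), np.float64(-17.7), np.float64(0.203)) A (array([ 0.771, -0.123]), np.float64(175.9), np.float64(0.245))
```

View pics/c9.png

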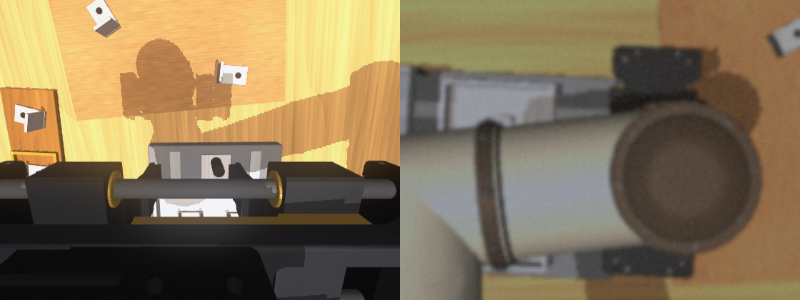

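Only two angles remain on the cardboard. A1 is at crop (232,74) with its leg on the +x side, and A2 is at (102,18). Both U's are in the tray. I'll pinch A1's leg.

```bash
python3 - <<'E'
from h import *
go((.449,-.2085,.034),171)
E
```

```text
t 48.9 grasp [ 0.496 -0.116  0.23 ] psi 175.4 F [ 0.116 -0.452  0.338] w 56.1 0.0 j6 -9.7
turn units 0.96
shift units (after turn) [4.92 1.59 9.78]
```

>>> jog_arm --pt "0 0 0 0.96" --pt "0.82 0.27 0.8 0" --pt "0.82 0.27 0.8 0" --pt "0.82 0.27 0.8 0" --pt "0.82 0.27 0.8 0" --pt "0.82 0.27 0.8 0" --pt "0.82 0.25 0.8 0" --pt "0 0 0.9 0" --pt "0 0 0.9 0" --pt "0 0 0 0" --grip 32

```text
time_s: 49.9
tcp_pos: [0.4483, -0.2082, 0.2596]
ee_rot: [[-0.156, -0.988, -0.005], [-0.988, 0.156, 0.001], [-0.0, 0.005, -1.0]]
wrist_force: [0.3, 0.5, 0.6]
gripper_width: 0.367
gripper_force: 0.0
```

```bash
python3 - <<'E'
from h import *
go((.449,-.2085,.034),171)
E
```

```text
t 49.9 grasp [ 0.447 -0.208  0.096] psi 171.0 F [0.347 0.475 0.62 ] w 32.0 0.0 j6 -2.9
turn units -0.00
shift units (after turn) [ 0.01 -0.08  3.08]
```

>>> jog_arm --pt "0 -0.08 0.9 0" --pt "0 0 0.9 0" --pt "0 0 0.7 0" --pt "0 0 0.4 0" --pt "0 0 0.18 0" --pt "0 0 0 0"

```text
time_s: 50.5
tcp_pos: [0.4512, -0.209, 0.2001]
ee_rot: [[-0.156, -0.988, 0.0], [-0.988, 0.156, -0.0], [0.0, -0.0, -1.0]]
wrist_force: [-0.7, -1.8, -0.5]
gripper_width: 0.371
gripper_force: 0.0
```

>>> jog_arm --pt "0 0 0 0" --pt "0 0 0 0" --pt "0 0 0 0" --pt "0 0 0 0" --pt "0 0 0 0" --pt "0 0 0 0" --pt "0 0 0 0" --pt "0 0 0 0" --grip 0

```text
time_s: 51.3
tcp_pos: [0.4507, -0.2093, 0.1999]
ee_rot: [[-0.157, -0.988, -0.0], [-0.988, 0.157, -0.0], [0.0, 0.0, -1.0]]
wrist_force: [-2.3, 1.3, 3.1]
gripper_width: 0.057
gripper_force: 30.0
```

>>> jog_arm --pt "0 0 -0.5 0" --pt "0 0 -0.9 0" --pt "0 0 -1 0" --pt "0 0 -1 0" --pt "0 0 -1 0" --pt "0 0 -0.6 0" --pt "0 0 0 0"

```text
time_s: 52.0
tcp_pos: [0.4514, -0.2094, 0.3019]
ee_rot: [[-0.157, -0.988, 0.005], [-0.988, 0.157, -0.001], [0.0, -0.005, -1.0]]
wrist_force: [-0.5, 0.4, -0.7]
gripper_width: 0.054
gripper_force: 30.0
```

```bash
python3 - <<'E'
from h import *
go((.465,-.444,.134),171)
E
```

```text
t 52.0 grasp [ 0.452 -0.209  0.138] psi 170.99 F [-0.512  0.393 -0.679] w 4.7 30.0 j6 -2.9
turn units -0.00
shift units (after turn) [11.48 -2.46  0.2 ]
```

>>> jog_arm --pt "0.95 -0.2 0 0" --pt "0.95 -0.2 0 0" --pt "0.95 -0.2 0 0" --pt "0.95 -0.2 0 0" --pt "0.95 -0.2 0 0" --pt "0.95 -0.2 0 0" --pt "0.95 -0.2 0 0" --pt "0.95 -0.2 0 0" --pt "0.95 -0.2 0 0" --pt "0.95 -0.2 0 0"

```text
time_s: 53.0
tcp_pos: [0.4603, -0.4039, 0.2985]
ee_rot: [[-0.157, -0.988, -0.001], [-0.988, 0.157, 0.001], [-0.001, 0.002, -1.0]]
wrist_force: [-0.7, 0.4, -1.1]
gripper_width: 0.06
gripper_force: 30.0
```

>>> jog_arm --pt "0.95 -0.2 0 0" --pt "0.95 -0.2 0 0" --pt "0 0 0 0" --pt "0 0 0.9 0" --pt "0 0 0.9 0" --pt "0 0 0.9 0" --pt "0 0 0.8 0" --pt "0 0 0.7 0" --pt "0 0 0.5 0" --pt "0 0 0 0"

```text
time_s: 54.0
tcp_pos: [0.4626, -0.4416, 0.2048]
ee_rot: [[-0.156, -0.988, -0.001], [-0.988, 0.156, 0.001], [-0.0, 0.001, -1.0]]
wrist_force: [0.8, 0.6, -0.6]
gripper_width: 0.053
gripper_force: 30.0
```

```bash
python3 - <<'E'
from h import *
st()
E
```

```text
t 54.0 grasp [ 0.462 -0.442  0.041] psi 171.0 F [ 0.787  0.563 -0.642] w 4.6 30.0 j6 20.2
```

>>> jog_arm --pt "0 0 0 0" --pt "0 0 0 0" --pt "0 0 0 0" --pt "0 0 -0.5 0" --pt "0 0 -1 0" --pt "0 0 -1 0" --pt "0 0 -1 0" --pt "0 0 -1 0" --pt "0 0 -1 0" --pt "0 0 0 0" --grip 26

```text
time_s: 55.0
tcp_pos: [0.463, -0.4425, 0.3204]
ee_rot: [[-0.156, -0.988, 0.007], [-0.988, 0.156, -0.005], [0.004, -0.007, -1.0]]
wrist_force: [0.5, -0.7, -0.3]
gripper_width: 0.3
gripper_force: 0.0
```

```bash
python3 - <<'E'
from h import *
s=st(); im=snap('top','top10'); find('top')
for n in ('angle1','ubracket1'):
    for d in eyes.spot_in('top',n): print(n,round(d['conf'],2),np.array(d['centre']))
E
```

```text
t 55.0 grasp [ 0.464 -0.443  0.156] psi 171.01 F [ 0.522 -0.674 -0.266] w 26.1 0.0 j6 20.2
ubracket1 0.57 253 U (array([0.427, 0.052]), np.float64(-2.3), np.float64(0.882)) A (array([0.426, 0.053]), np.float64(171.7), np.float64(0.904))
ubracket1 0.48 221 U (array([0.519, 0.043]), np.float64(-2.6), np.float64(0.935)) A (array([0.519, 0.043]), np.float64(-1.4), np.float64(0.899))
angle1 0.66 1972 U (array([ 0.792, -0.114]), np.float64(21.5), np.float64(0.114)) A (array([ 0.792, -0.118]), np.float64(178.6), np.float64(0.135))
angle1 0.53 238 U (array([ 0.626, -0.31 ]), np.float64(118.6), np.float64(0.893)) A (array([ 0.628, -0.313]), np.float64(297.4), np.float64(0.896))
angle1 0.48 4463 U (array([0.469, 0.039]), np.float64(88.8), np.float64(0.051)) A (array([0.469, 0.047]), np.float64(269.9), np.float64(0.059))
angle1 0.6 [ 0.626 -0.31   0.01 ]
ubracket1 0.57 [0.427 0.046 0.04 ]
ubracket1 0.54 [0.512 0.037 0.035]
```

```bash
python3 - <<'E'
from h import *
go((.616,-.291,.1),116.5)
E
```

```text
t 55.25 grasp [ 0.462 -0.442  0.151] psi 170.96 F [ 0.15  -0.457 -0.144] w 25.9 0.0 j6 20.2
turn units 11.88
shift units (after turn) [-10.26   3.3    2.54]
```

>>> jog_arm --pt "0 0 0 0.99" --pt "0 0 0 0.99" --pt "0 0 0 0.99" --pt "0 0 0 0.99" --pt "0 0 0 0.99" --pt "0 0 0 0.99" --pt "0 0 0 0.99" --pt "0 0 0 0.99" --pt "0 0 0 0.99" --pt "0 0 0 0.99" --grip 32

```text
time_s: 56.25
tcp_pos: [0.4623, -0.4419, 0.3145]
ee_rot: [[-0.815, -0.579, -0.002], [-0.579, 0.815, 0.001], [0.001, 0.002, -1.0]]
wrist_force: [-0.3, -0.2, -0.2]
gripper_width: 0.369
gripper_force: 0.0
```

>>> jog_arm --pt "0 0 0 0.99" --pt "0 0 0 0.99" --pt "-0.93 0.3 0 0" --pt "-0.93 0.3 0 0" --pt "-0.93 0.3 0 0" --pt "-0.93 0.3 0 0" --pt "-0.93 0.3 0 0" --pt "-0.93 0.3 0 0" --pt "-0.93 0.3 0 0" --pt "-0.93 0.3 0 0"

```text
time_s: 57.25
tcp_pos: [0.5754, -0.3313, 0.3158]
ee_rot: [[-0.895, -0.447, 0.0], [-0.447, 0.895, -0.0], [-0.0, -0.0, -1.0]]
wrist_force: [0.0, -0.5, -0.1]
gripper_width: 0.363
gripper_force: 0.0
```

>>> jog_arm --pt "-0.93 0.3 0.5 0" --pt "-0.93 0.3 1 0" --pt "-0.93 0.3 1 0" --pt "0 0 0 0"

```text
time_s: 57.65
tcp_pos: [0.6169, -0.289, 0.2613]
ee_rot: [[-0.894, -0.448, -0.006], [-0.448, 0.894, 0.003], [0.005, 0.005, -1.0]]
wrist_force: [-0.9, -0.1, -1.0]
gripper_width: 0.368
gripper_force: 0.0
```

```bash
python3 - <<'E'
from h import *
go((.616,-.291,.034),116.5)
E
```

```text
t 57.65 grasp [ 0.616 -0.289  0.097] psi 116.62 F [-0.928 -0.122 -1.047] w 32.0 0.0 j6 -51.8
turn units 0.03
shift units (after turn) [ 0.05 -0.11  3.16]
```

>>> jog_arm --pt "0 -0.1 0.9 0" --pt "0 0 0.9 0" --pt "0 0 0.7 0" --pt "0 0 0.4 0" --pt "0 0 0.2 0" --pt "0 0 0 0"

```text
time_s: 58.25
tcp_pos: [0.617, -0.2935, 0.2035]
ee_rot: [[-0.895, -0.446, -0.0], [-0.446, 0.895, -0.0], [0.0, 0.0, -1.0]]
wrist_force: [0.5, -0.4, 0.3]
gripper_width: 0.365
gripper_force: 0.0
```

>>> jog_arm --pt "0 0 0 0" --pt "0 0 0 0" --pt "0 0 0 0" --pt "0 0 0 0" --pt "0 0 0 0" --pt "0 0 0 0" --pt "0 0 0 0" --pt "0 0 0 0" --grip 0

```text
time_s: 59.05
tcp_pos: [0.6169, -0.2931, 0.2041]
ee_rot: [[-0.895, -0.447, -0.0], [-0.447, 0.895, 0.0], [0.0, 0.0, -1.0]]
wrist_force: [-2.3, 2.4, 3.8]
gripper_width: 0.059
gripper_force: 30.0
```

>>> jog_arm --pt "0 0 -0.5 0" --pt "0 0 -0.9 0" --pt "0 0 -1 0" --pt "0 0 -1 0" --pt "0 0 -1 0" --pt "0 0 -0.6 0" --pt "0 0 0 0"

```text
time_s: 59.75
tcp_pos: [0.6174, -0.2937, 0.3061]
ee_rot: [[-0.895, -0.447, 0.004], [-0.447, 0.895, -0.002], [-0.003, -0.003, -1.0]]
wrist_force: [1.3, 0.6, -0.6]
gripper_width: 0.057
gripper_force: 30.0
```

```bash
python3 - <<'E'
from h import *
go((.5275,-.444,.134),175.4)
E
```

```text
t 59.75 grasp [ 0.618 -0.294  0.142] psi 116.52 F [ 1.307  0.581 -0.628] w 4.9 30.0 j6 -51.6
turn units -12.85
shift units (after turn) [7.84 3.92 0.4 ]
```

>>> jog_arm --pt "0 0 0 -0.99" --pt "0 0 0 -0.99" --pt "0 0 0 -0.99" --pt "0 0 0 -0.99" --pt "0 0 0 -0.99" --pt "0 0 0 -0.99" --pt "0 0 0 -0.99" --pt "0 0 0 -0.99" --pt "0 0 0 -0.99" --pt "0 0 0 -0.99"

```text
time_s: 60.75
tcp_pos: [0.6167, -0.2933, 0.302]
ee_rot: [[-0.308, -0.951, -0.002], [-0.951, 0.308, 0.001], [-0.0, 0.003, -1.0]]
wrist_force: [-0.5, -0.7, -1.6]
gripper_width: 0.058
gripper_force: 30.0
```

>>> jog_arm --pt "0 0 0 -0.99" --pt "0 0 0 -0.99" --pt "0 0 0 -0.97" --pt "0.98 0.49 0 0" --pt "0.98 0.49 0 0" --pt "0.98 0.49 0 0" --pt "0.98 0.49 0 0" --pt "0.98 0.49 0 0" --pt "0.98 0.49 0 0" --pt "0.98 0.49 0 0"

```text
time_s: 61.75
tcp_pos: [0.5369, -0.4253, 0.302]
ee_rot: [[-0.08, -0.997, -0.002], [-0.997, 0.08, 0.001], [-0.001, 0.002, -1.0]]
wrist_force: [-0.2, -0.6, -1.3]
gripper_width: 0.054
gripper_force: 30.0
```

>>> jog_arm --pt "0.98 0.49 0 0" --pt "0 0 0 0"

```text
time_s: 61.95
tcp_pos: [0.5245, -0.4453, 0.302]
ee_rot: [[-0.083, -0.997, -0.002], [-0.997, 0.083, 0.001], [-0.001, 0.003, -1.0]]
wrist_force: [1.0, -0.6, -0.6]
gripper_width: 0.058
gripper_force: 30.0
```

```bash
python3 - <<'E'
from h import *
go((.5275,-.444,.046),175.4)
E
```

```text
t 61.95 grasp [ 0.524 -0.445  0.138] psi 175.21 F [ 1.019 -0.636 -0.618] w 5.0 30.0 j6 22.1
turn units -0.04
shift units (after turn) [-0.07 -0.16  4.6 ]
```

>>> jog_arm --pt "-0.05 -0.15 0.9 0" --pt "0 0 0.9 0" --pt "0 0 0.9 0" --pt "0 0 0.8 0" --pt "0 0 0.7 0" --pt "0 0 0.4 0" --pt "0 0 0 0"

```text
time_s: 62.65
tcp_pos: [0.5291, -0.4422, 0.2099]
ee_rot: [[-0.08, -0.997, -0.003], [-0.997, 0.08, 0.002], [-0.001, 0.003, -1.0]]
wrist_force: [-0.5, 0.3, -0.3]
gripper_width: 0.049
gripper_force: 30.0
```

>>> jog_arm --pt "0 0 0 0" --pt "0 0 0 0" --pt "0 0 0 0" --pt "0 0 -0.5 0" --pt "0 0 -1 0" --pt "0 0 -1 0" --pt "0 0 -1 0" --pt "0 0 -1 0" --pt "0 0 -1 0" --pt "0 0 -1 0" --grip 26

```text
time_s: 63.65
tcp_pos: [0.5292, -0.4426, 0.3441]
ee_rot: [[-0.08, -0.997, 0.002], [-0.997, 0.08, -0.001], [0.001, -0.002, -1.0]]
wrist_force: [0.2, 0.5, 0.4]
gripper_width: 0.301
gripper_force: 0.0
```

```bash
python3 - <<'E'
from h import *
go((.469,-.07,.14),175.4)
E
```

```text
t 63.65 grasp [ 0.529 -0.443  0.18 ] psi 175.42 F [0.155 0.455 0.376] w 26.2 0.0 j6 21.9
turn units 0.00
shift units (after turn) [-18.33   4.51   2.  ]
```

>>> jog_arm --pt "-0.96 0.24 0 0" --pt "-0.96 0.24 0 0" --pt "-0.96 0.24 0 0" --pt "-0.96 0.24 0 0" --pt "-0.96 0.24 0 0" --pt "-0.96 0.24 0 0" --pt "-0.96 0.24 0 0" --pt "-0.96 0.24 0 0" --pt "-0.96 0.24 0 0" --pt "-0.96 0.24 0 0" --grip 50

```text
time_s: 64.65
tcp_pos: [0.4966, -0.2467, 0.3431]
ee_rot: [[-0.08, -0.997, 0.002], [-0.997, 0.08, -0.001], [0.0, -0.002, -1.0]]
wrist_force: [-0.2, -0.8, 0.5]
gripper_width: 0.576
gripper_force: 0.0
```

>>> jog_arm --pt "-0.96 0.24 0 0" --pt "-0.96 0.24 0 0" --pt "-0.96 0.24 0 0" --pt "-0.96 0.24 0 0" --pt "-0.96 0.24 0 0" --pt "-0.96 0.24 0 0" --pt "-0.96 0.24 0 0" --pt "-0.96 0.24 0 0" --pt "-0.96 0.24 0 0" --pt "0 0 0 0"

```text
time_s: 65.65
tcp_pos: [0.4673, -0.0705, 0.3431]
ee_rot: [[-0.077, -0.997, 0.002], [-0.997, 0.077, 0.0], [-0.001, -0.002, -1.0]]
wrist_force: [0.4, -0.7, 0.1]
gripper_width: 0.574
gripper_force: 0.0
```

```bash
python3 - <<'E'
from h import *
go((.466,-.0695,.066),175.4)
snap('top','top11'); find('top')
E
```

```text
t 65.65 grasp [ 0.468 -0.07   0.179] psi 175.57 F [ 0.409 -0.726  0.086] w 49.9 0.0 j6 -15.6
turn units 0.04
shift units (after turn) [-0.04  0.09  5.65]
ubracket1 0.5 192 U (array([0.519, 0.043]), np.float64(177.7), np.float64(0.915)) A (array([0.519, 0.043]), np.float64(176.5), np.float64(0.823))
angle1 0.78 205 U (array([ 0.442, -0.443]), np.float64(176.7), np.float64(0.812)) A (array([ 0.442, -0.443]), np.float64(172.4), np.float64(0.78))
angle1 0.72 230 U (array([ 0.552, -0.446]), np.float64(-8.5), np.float64(0.863)) A (array([ 0.553, -0.447]), np.float64(357.0), np.float64(0.881))
```

Both angles are in the bin. Now descend onto the post and pinch it.

>>> jog_arm --pt "0 0.09 0.9 0" --pt "0 0 0.9 0" --pt "0 0 0.9 0" --pt "0 0 0.9 0" --pt "0 0 0.9 0" --pt "0 0 0.7 0" --pt "0 0 0.45 0" --pt "0 0 0 0"

```text
time_s: 66.6
tcp_pos: [0.4656, -0.0722, 0.2278]
ee_rot: [[-0.081, -0.997, -0.003], [-0.997, 0.081, -0.0], [0.001, 0.002, -1.0]]
wrist_force: [-0.8, 0.0, 0.6]
gripper_width: 0.575
gripper_force: 0.0
```

>>> jog_arm --pt "0 0 0 0" --pt "0 0 0 0" --pt "0 0 0 0" --pt "0 0 0 0" --pt "0 0 0 0" --pt "0 0 0 0" --pt "0 0 0 0" --pt "0 0 0 0" --grip 0

```text
time_s: 67.4
tcp_pos: [0.4655, -0.0715, 0.229]
ee_rot: [[-0.08, -0.997, -0.001], [-0.997, 0.08, -0.0], [0.0, 0.001, -1.0]]
wrist_force: [-2.6, 1.3, 5.0]
gripper_width: 0.204
gripper_force: 30.0
```

>>> jog_arm --pt "-0.4 0 0 0" --pt "-0.6 0 0 0" --pt "-0.7 0 0 0" --pt "-0.7 0 0 0" --pt "-0.7 0 0 0" --pt "-0.7 0 0 0" --pt "-0.7 0 0 0" --pt "-0.7 0 0 0" --pt "-0.6 0 0 0" --pt "-0.3 0 0 0"

```text
time_s: 68.4
tcp_pos: [0.475, 0.0503, 0.229]
ee_rot: [[-0.079, -0.997, -0.002], [-0.997, 0.079, -0.002], [0.002, 0.002, -1.0]]
wrist_force: [-3.3, -4.5, 7.8]
gripper_width: 0.196
gripper_force: 30.0
```

>>> jog_arm --pt "-0.2 0 0 0" --pt "-0.15 0 0 0" --pt "-0.15 0 0 0" --pt "-0.1 0 0 0" --pt "0 0 0 0" --pt "0 0 0 0"

```text
time_s: 69.0
tcp_pos: [0.4758, 0.0594, 0.229]
ee_rot: [[-0.079, -0.997, -0.004], [-0.997, 0.079, -0.006], [0.006, 0.004, -1.0]]
wrist_force: [-0.3, -16.5, 8.2]
gripper_width: 0.202
gripper_force: 30.0
```

Tray is at its home stop (16 N, 131 mm travelled). Release, lift, turn, and go to the clamp.

>>> jog_arm --pt "0 0 0 0" --pt "0 0 0 0" --pt "0 0 0 0" --pt "0 0 0 0" --pt "0 0 -0.5 0" --pt "0 0 -1 0" --pt "0 0 -1 0" --pt "0 0 -1 0" --pt "0 0 -1 0" --pt "0 0 -1 0" --grip 50

```text
time_s: 70.0
tcp_pos: [0.4764, 0.0622, 0.3404]
ee_rot: [[-0.079, -0.997, 0.001], [-0.997, 0.079, 0.001], [-0.001, -0.001, -1.0]]
wrist_force: [0.5, 0.7, -0.2]
gripper_width: 0.574
gripper_force: 0.0
```

>>> jog_arm --pt "0 0 0 -0.98" --pt "0 0 0 -0.98" --pt "0 0 0 -0.98" --pt "0 0 0 -0.98" --pt "0 0 0 -0.98" --pt "0 0 0 -0.98" --pt "0 0 0 -0.98" --pt "0 0 0 -0.98" --pt "0 0 0 -0.98" --pt "0 0 0 -0.98"

```text
time_s: 71.0
tcp_pos: [0.4764, 0.0622, 0.3395]
ee_rot: [[0.65, -0.76, 0.001], [-0.76, -0.65, 0.0], [0.0, -0.001, -1.0]]
wrist_force: [-0.6, 0.8, -0.1]
gripper_width: 0.576
gripper_force: 0.0
```

>>> jog_arm --pt "0 0 0 -0.98" --pt "0 0 0 -0.98" --pt "0 0 0 -0.98" --pt "0 0 0 -0.98" --pt "0 0 0 -0.98" --pt "0 0 0 -0.98" --pt "0 0 0 -0.98" --pt "0 0 0 -0.98" --pt "0 0 0 -0.98" --pt "0 0 0 -0.98"

```text
time_s: 72.0
tcp_pos: [0.4764, 0.0622, 0.3395]
ee_rot: [[0.997, -0.079, 0.001], [-0.079, -0.997, 0.0], [0.001, -0.001, -1.0]]
wrist_force: [0.9, 0.3, -0.0]
gripper_width: 0.574
gripper_force: 0.0
```

```bash
python3 - <<'E'
from h import *
go((.4295,.3195,.18),-94.6)
E
```

```text
t 72.0 grasp [0.477 0.062 0.176] psi -94.53 F [ 0.914  0.323 -0.002] w 50.0 0.0 j6 58.6
turn units 0.02
shift units (after turn) [ -3.38 -12.63  -0.22]
```

>>> jog_arm --pt "-0.26 -0.97 0 0" --pt "-0.26 -0.97 0 0" --pt "-0.26 -0.97 0 0" --pt "-0.26 -0.97 0 0" --pt "-0.26 -0.97 0 0" --pt "-0.26 -0.97 0 0" --pt "-0.26 -0.97 0 0" --pt "-0.26 -0.97 0 0" --pt "-0.26 -0.97 0 0" --pt "-0.26 -0.97 0 0"

```text
time_s: 73.0
tcp_pos: [0.4404, 0.2606, 0.3396]
ee_rot: [[0.997, -0.082, 0.001], [-0.082, -0.997, 0.001], [0.001, -0.001, -1.0]]
wrist_force: [0.1, 0.1, -0.1]
gripper_width: 0.575
gripper_force: 0.0
```

>>> jog_arm --pt "-0.26 -0.97 0 0" --pt "-0.26 -0.97 0 0" --pt "-0.26 -0.97 0 0" --pt "0 0 0 0" --pt "0 0 0 0"

```text
time_s: 73.5
tcp_pos: [0.4297, 0.3193, 0.3388]
ee_rot: [[0.997, -0.082, -0.0], [-0.082, -0.997, -0.0], [-0.0, 0.0, -1.0]]
wrist_force: [0.4, -0.5, -0.4]
gripper_width: 0.576
gripper_force: 0.0
```

```bash
python3 - <<'E'
from h import *
go((.4295,.3195,.108),-94.6)
E
```

```text
t 73.5 grasp [0.43  0.319 0.175] psi -94.69 F [ 0.392 -0.473 -0.398] w 50.1 0.0 j6 31.3
turn units -0.02
shift units (after turn) [-0.01 -0.01  3.34]
```

>>> jog_arm --pt "0 0 0.9 0" --pt "0 0 0.9 0" --pt "0 0 0.8 0" --pt "0 0 0.4 0" --pt "0 0 0.2 0" --pt "0 0 0 0"

```text
time_s: 74.1
tcp_pos: [0.4301, 0.3187, 0.2747]
ee_rot: [[0.997, -0.083, -0.0], [-0.083, -0.997, -0.0], [-0.0, 0.0, -1.0]]
wrist_force: [-0.8, 0.8, -0.2]
gripper_width: 0.573
gripper_force: 0.0
```

>>> jog_arm --pt "0 0 0 0" --pt "0 0 0 0" --pt "0 0 0 0" --pt "0 0 0 0" --pt "0 0 0 0" --pt "0 0 0 0" --pt "0 0 0 0" --pt "0 0 0 0" --grip 0

```text
time_s: 74.9
tcp_pos: [0.4303, 0.3196, 0.2757]
ee_rot: [[0.997, -0.082, 0.002], [-0.082, -0.997, 0.002], [0.002, -0.002, -1.0]]
wrist_force: [-1.5, 2.1, 4.3]
gripper_width: 0.138
gripper_force: 31.5
```

>>> jog_arm --pt "0 0 0 0.9" --pt "0 0 0 0.9" --pt "0 0 0 0.9" --pt "0 0 0 0.9" --pt "0 0 0 0.9" --pt "0 0 0 0.9" --pt "0 0 0 0.9" --pt "0 0 0 0.9" --pt "0 0 0 0.9" --pt "0 0 0 0.9"

```text
time_s: 75.9
tcp_pos: [0.43, 0.3189, 0.2756]
ee_rot: [[0.693, -0.721, 0.0], [-0.721, -0.693, -0.0], [0.0, -0.0, -1.0]]
wrist_force: [-1.4, -0.3, 7.3]
gripper_width: 0.136
gripper_force: 31.6
```

>>> jog_arm --pt "0 0 0 0.9" --pt "0 0 0 0.9" --pt "0 0 0 0.9" --pt "0 0 0 0.9" --pt "0 0 0 0.9" --pt "0 0 0 0.9" --pt "0 0 0 0.9" --pt "0 0 0 0.9" --pt "0 0 0 0.9" --pt "0 0 0 0"

```text
time_s: 76.9
tcp_pos: [0.4293, 0.3186, 0.2756]
ee_rot: [[0.118, -0.993, -0.002], [-0.993, -0.118, -0.001], [0.001, 0.002, -1.0]]
wrist_force: [-4.7, -0.5, 9.8]
gripper_width: 0.133
gripper_force: 31.8
```

```bash
python3 - <<'E'
from h import *
s=st(); print(s['moment'])
E
```

```text
t 76.9 grasp [0.429 0.318 0.112] psi -173.2 F [-4.661 -0.548  9.782] w 11.6 31.8 j6 -47.1
[-0.062  1.611 -0.078]
```

>>> jog_arm --pt "0 0 0 0.5" --pt "0 0 0 0.5" --pt "0 0 0 0.3" --pt "0 0 0 0"

```text
time_s: 77.3
tcp_pos: [0.4293, 0.3186, 0.2756]
ee_rot: [[0.019, -1.0, -0.001], [-1.0, -0.019, -0.002], [0.002, 0.001, -1.0]]
wrist_force: [-5.5, -0.6, 10.3]
gripper_width: 0.144
gripper_force: 31.9
```

```bash
python3 - <<'E'
from h import *
s=st(); print(s['moment'])
E
```

```text
t 77.3 grasp [0.429 0.318 0.112] psi -178.91 F [-5.469 -0.622 10.257] w 12.5 31.9 j6 -52.9
[-0.221  1.731  0.677]
```

At the tight stop (moment +0.68). Back off, release, lift, and check.

>>> jog_arm --pt "0 0 0 -0.9" --pt "0 0 0 0" --pt "0 0 0 0" --pt "0 0 0 0" --pt "0 0 0 0" --pt "0 0 -0.6 0" --pt "0 0 -1 0" --pt "0 0 -1 0" --pt "0 0 -1 0" --pt "0 0 -1 0" --grip 50

```text
time_s: 78.3
tcp_pos: [0.4298, 0.3187, 0.368]
ee_rot: [[0.088, -0.996, -0.0], [-0.996, -0.088, -0.0], [0.0, 0.0, -1.0]]
wrist_force: [1.0, 0.4, -0.2]
gripper_width: 0.573
gripper_force: 0.0
```

>>> jog_arm --pt "-0.8 -0.5 -1 0" --pt "-0.8 -0.5 -1 0" --pt "-0.8 -0.5 0 0" --pt "-0.5 -0.5 0 0" --pt "0 0 0 0" --pt "0 0 0 0"

```text
time_s: 78.9
tcp_pos: [0.4644, 0.3799, 0.4065]
ee_rot: [[0.088, -0.996, -0.001], [-0.996, -0.088, -0.001], [0.001, 0.001, -1.0]]
wrist_force: [-1.0, -0.0, 0.6]
gripper_width: 0.569
gripper_force: 0.0
```

```bash
python3 - <<'E'
from h import *
s=st(); im=snap('wrist','w12'); t=snap('top','top12')
cv2.imwrite('pics/c12.png',np.hstack([cv2.resize(im[:240],(480,360)),cv2.resize(t[180:335,90:245],(320,360))]))
find('top')
E
```

```text
t 78.9 grasp [0.464 0.38  0.242] psi -174.97 F [-1.05  -0.046  0.554] w 49.5 0.0 j6 -49.7
angle1 0.74 243 U (array([ 0.44 , -0.441]), np.float64(176.7), np.float64(0.817)) A (array([ 0.44 , -0.442]), np.float64(170.8), np.float64(0.873))
angle1 0.62 229 U (array([ 0.551, -0.447]), np.float64(172.8), np.float64(0.864)) A (array([ 0.553, -0.448]), np.float64(-2.0), np.float64(0.91))
```

View pics/c12.png

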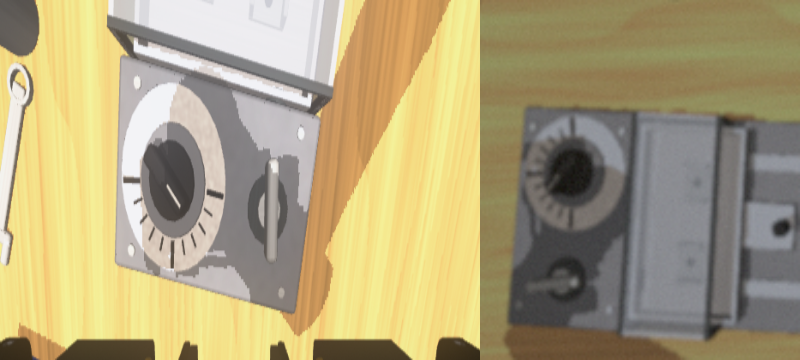

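The final picture shows both U's under the guard in the tray, which is home. The clamp bar at (272,210) is at its tight angle. The dial index at (173,195) points toward mark 2, and both angles are in the bin. Handing in.

```bash
python3 - <<'E'
from h import *
print(r.finish_job())
E
```

```text
the job is handed in; nothing more can be done
None
```

I handed the job in at about 79 s, but the hand-in returned no verdict; by the last pictures both U-brackets are in the tray, pushed home and clamped tight, both angle brackets are in the blue bin, and the dial is at 2.

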